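# Load the capacitor rack, log it and start the test

## Task

Lay every capacitor that stands on the bench on its side in the test rack, one to a saddle, with its screw terminals towards the brass contact bar, and set the square reference standard flat in the matching pocket of its dock. When all are in, pick up the hand scanner and hold its window still and squarely over the middle of the tester's barcode label, 4 to 9 cm away, for a good second; after that push the start lever fully over, away from you. Put the scanner back on its rest with its head over the same end as before, and do not shove the brass cup or the flat tin away.

Things in the scene. Friction and masses are not known exactly. Their poses are not given: they have to be found in the camera images.
- cap1: Capacitor 1 (may be absent): grey cylinder with round plain ends, 50 mm diameter, 95 mm long, about 0.25 kg, an aluminium band near its top and two aluminium screw terminals 7 mm tall on its top. Stands upright on the bench at the start. Origin: centre of its foot (the plain end); z along its axis towards the terminals.
- cap1_mid (a point): Middle of capacitor 1, on its axis, 47.5 mm above its foot; axes as the capacitor's.
- cap2: Capacitor 2 (may be absent): grey cylinder with round plain ends, 50 mm diameter, 95 mm long, about 0.25 kg, an aluminium band near its top and two aluminium screw terminals 7 mm tall on its top. Stands upright on the bench at the start. Origin: centre of its foot (the plain end); z along its axis towards the terminals.
- cap2_mid (a point): Middle of capacitor 2, on its axis, 47.5 mm above its foot; axes as the capacitor's.
- cap3: Capacitor 3 (may be absent): grey cylinder with round plain ends, 50 mm diameter, 95 mm long, about 0.25 kg, an aluminium band near its top and two aluminium screw terminals 7 mm tall on its top. Stands upright on the bench at the start. Origin: centre of its foot (the plain end); z along its axis towards the terminals.
- cap3_mid (a point): Middle of capacitor 3, on its axis, 47.5 mm above its foot; axes as the capacitor's.
- rack: Fixed rack: aluminium plate 150 x 290 x 10 mm with three black V saddles 90 mm apart along y. x away from the robot; origin: centre of underside. A saddle is two 10 mm V supports at x = -32, +32 mm, open between, tips 46 mm high, 35 mm either side of its axis. Bar with brass contacts on the robot side (x = -73 to -61, 55 mm high), low stop on the far side (x = 62 to 70, 38 mm high).
- seat1 (a point): Where the middle of a capacitor lying in saddle 1 comes to rest: on the saddle's axis (the rack's x), 55 mm above the bench; axes as the rack's.
- seat2 (a point): Where the middle of a capacitor lying in saddle 2 comes to rest: on the saddle's axis (the rack's x), 55 mm above the bench; axes as the rack's.
- seat3 (a point): Where the middle of a capacitor lying in saddle 3 comes to rest: on the saddle's axis (the rack's x), 55 mm above the bench; axes as the rack's.
- scanner: Hand scanner, 0.16 kg: black bar handle 120 x 28 x 24 mm (x = -75 to 45, z = 0 to 24 mm), white head 44 x 56 x 36 mm (x = 45 to 90, z = -12 to 24 mm); it reads through the glass window under the head. Origin: on the underside of the handle; x towards the head, z up. On its rest, fingers fit beside it at x = -35 to 10 mm.
- scanner_window (a point): Centre of the scanner's window, under the head, at x = 67.5, z = -12 mm in the scanner's frame; axes as the scanner's, so it looks along -z.
- rest: Fixed grey rest for the scanner: block 100 x 62 mm, 45 mm high, with 12 mm high side lips 38 mm apart (at x = -61 to -43 and 16 to 32 mm). x points towards the end (x = 34 mm) over which the scanner's head hangs; origin on its underside.
- rest_top (a point): Point on the rest's top, 45 mm above the bench, where the scanner's origin lies when it is on its rest; axes as the rest's.
- tester: Fixed grey tester box, 170 (x) x 250 (y) x 59 mm high, x pointing away from the robot, origin on its underside. The barcode label is on a sloping panel on its top at y = 65 mm, the start lever at y = -75 mm.
- label: White barcode label 46 x 56 mm with black bars on the tester's sloping panel, about 80 mm above the bench. Origin: its centre; z is the outward normal (leaning 24 degrees from vertical towards the robot).
- lever (a joint): Start lever of the tester, rad: about 0 leaning towards the robot (off), 1.0 leaning away from it (on); stays where it is left.
- lever_tip (a point): Tip of the start lever, an 80 mm black stick; it moves in the tester's x-z plane.
- standard: Reference standard: loose square aluminium block 40 x 40 x 16 mm with a brass dot on top, 0.07 kg. Origin: centre of its underside; z up.
- dock: Fixed black dock 80 x 80 mm, 20 mm high, with a square pocket 42 x 42 mm, 6 mm deep, in the middle of its top, sides along x and y. Origin: centre of its underside.
- pocket (a point): Centre of the pocket's floor, 14 mm above the bench; axes as the dock's.
- tip_cleaner: Brass cup 68 mm across, 50 mm tall, behind the capacitors on the right; not needed. Origin: centre of its underside.
- parts_tin: Flat aluminium tin 60 x 45 x 22 mm behind the capacitors on the left; not needed. Origin: centre of its underside.
Things that resemble listed ones, but are neither listed nor needed, are in the scene too. What is shaped like the cap2 but red is not meant.

How it is judged:
By the outcome, as a careful person would: the job done as asked, in the order asked, and still so for the second after the job is handed in, with the robot touching nothing.
Of cap1, cap2, cap3 only 2 to 3 are there at a start; the rules pass over those that are not, and their reading is None.
At some moment in a run one of cap1, cap2, cap3 may be knocked a few centimetres aside while the robot is not near it.
It also fails if it takes over 210 s, if anything falls off the work surface, if the arm or the gripper's body presses on something with over 40 N, if the wrist force passes 120 N, or if a joint passes its speed limit or range.

## Robot

A 7-joint arm with a two-finger parallel gripper is mounted at the origin on the work surface. World frame = base frame: x ahead of the robot, y to its left, z up, the work surface at z = 0. Lengths are in m, angles in rad, forces in N, time in s.
With the tool pointing down it reaches from about 0.4 to 0.85 m from the base axis. Payload 10.4 kg.
Tool frame: the origin (TCP) lies at the very end of the fingers, on their centre line; the grasp point (between the pads) lies 19 mm behind it (manip.grip_point_offset is the distance from the TCP to the grasp point, in m); z points along the fingers, y is the line along which they close (so a half turn about z gives the same grasp; the last joint's range is limited). The gripper opens to 85 mm and grips with 20 to 120 N. Pads are 22 mm wide; open, the fingers measure 114 mm over their backs; the gripper's body (76 mm by 85 mm) begins 54 mm behind the grasp point. The pads swing forward as they close: fully open they stand 13 mm farther back than shut.
Start: joints at [1.211, 0.332, -0.065, 1.46, 0.022, 1.35, -0.088], TCP at [0.207, -0.59, 0.231] pointing down, gripper open.
Joint ranges: [-2.6, 2.6], [-0.5, 2.12], [-1.47, 1.34], [0.16, 2.42], [-1.27, 4.41], [0.06, 2.06], [-2.6, 2.6]. Speed limits (rad/s): [2.22, 2.22, 2.79, 2.79, 3.14, 3.14, 3.14].

## Interface

Orientations are given as a unit quaternion [x, y, z, w].
In Python, from workcell import manip gives the robot as it stands. The module is installed in compiled form; this text tells all that it offers.
- The arm moves only by the tool step_arm, never from a script. Its argument "moves" is a list of rows, each a list of 7 numbers: the closure, from 0 (fully open) to 1 (shut), then the shift along the world's x, y, z in mm, then the turn, a rotation vector about the world's x, y, z in rad. In form: [[grip, tx, ty, tz, ax, ay, az], ...]. A call has 1 to 10 rows; each row is the pose to reach, as a shift and turn from the pose commanded when the call began; what a row does not reach only later rows make up. A row lasts 1/10 s, in which the tool goes at most 50 mm and 8.59 degrees, less where a joint would pass 70% of its speed; a pose out of reach is approached as far as the arm can. A call with a gripper value outside its range is refused whole. The fingers move at their own pace and stop on an object; "grip_force" is the grip in N (left out, the last holds). Time passes only in rows, so rows that repeat a pose let the fingers close. It gives the time, the measured TCP pose, the force, the opening and the grip force at its end, in the units of the state.
- manip.get_obs(): the state, without advancing time (a new reading comes with each control period).
- manip.camera(name): name is "side" or "top" or "wrist"; returns a dict with "image" (400x640x3 uint8, blue, green, red), "K" (3x3 intrinsics, pixels), "dist_coeffs" ([k1, k2, p1, p2, k3] as OpenCV has them; the pictures are not rectified), "rvec" (rotation vector, rad) and "tvec" (3), from world to camera coordinates, as OpenCV has them; the wrist camera has in their place "mount" (4x4, takes a point from camera to tool coordinates, whose origin is the TCP and whose axes are the flange's). Camera axes: x right, y down, z forward; pixel columns grow to the right and rows downward; lengths in m; the calibration is good to about 2 mm. A picture is of the moment at which its call begins: read the wrist's pose just before it. There is no depth.
- manip.hand_in(): hands the job in; it is judged then, once.
The state is a dict: "clock": time; "joint_pos": joint angles; "joint_velocities": joint speeds; "tau": joint torques, N m; "position": TCP position; "ee_rot": TCP orientation; "ft_force": force on the tool from outside, world axes, zero at the start; "torque": the same for the moment, N m; "grip_width": opening from 0.0 (shut) to 1.0 (fully open); "grasp_force": force on a finger pad.
Only numpy, scipy, OpenCV 4.12 (cv2) and the standard library are available. Lean on these libraries where they do the work, as an engineer would, in place of code of your own. Each camera call takes 0.05 s, during which the arm holds its last target. There are 200 camera calls.

## Working session

There is one attempt and no reset: what is moved stays moved. The work goes in short steps, Python scripts to look and compute and a tool call to move; the robot and the scene stay as the last step left them, time stands still between calls to the robot, and variables do not carry over. Pictures are saved under pics/ and viewed, at most 14 in all, crops included, and the job is handed in when it is done.

Besides the shell and the picture viewer there is one more tool, called after "Emit:" by a JSON object that holds its "fn" and its "kwargs", one argument or row to a line. step_arm: Moves the arm, as the interface text tells. Its arguments: {"type":"object","properties":{"moves":{"type":"array","items":{"type":"array","items":{"type":"number"}}},"grip_force":{"type":"number"}},"required":["moves"]}

```bash
mkdir -p pics
cat > h.py <<'E'
import numpy as np, cv2
from scipy.spatial.transform import Rotation as R
from workcell import manip
def cam(n):
    o=manip.get_obs(); c=manip.camera(n)
    if n=='wrist':
        T=np.eye(4);T[:3,:3]=R.from_quat(o['ee_rot']).as_matrix();T[:3,3]=o['position']
        M=T@np.array(c['mount'])
    else:
        M=np.eye(4);r=cv2.Rodrigues(np.array(c['rvec'],float))[0];M[:3,:3]=r.T;M[:3,3]=-r.T@np.array(c['tvec'],float).ravel()
    c['M']=M
    return c
def save(c,name): 
    cv2.imwrite(f'pics/{name}.png',c['image']); np.savez(f'pics/{name}.npz',K=c['K'],d=np.array(c['dist_coeffs'],float),M=c['M'])
def ray(name,uv):
    z=np.load(f'pics/{name}.npz'); p=cv2.undistortPoints(np.array(uv,float).reshape(-1,1,2),z['K'],z['d']).reshape(-1,2)
    d=np.c_[p,np.ones(len(p))]@z['M'][:3,:3].T
    return z['M'][:3,3],d
def onz(name,uv,h):
    o,d=ray(name,uv); h=np.broadcast_to(h,len(d)); return np.round(o+d*((h-o[2])/d[:,2])[:,None],4)
def proj(name,P):
    z=np.load(f'pics/{name}.npz'); Mi=np.linalg.inv(z['M']); 
    return cv2.projectPoints(np.array(P,float).reshape(-1,1,3),cv2.Rodrigues(Mi[:3,:3])[0],Mi[:3,3],z['K'],z['d'])[0].reshape(-1,2)
E
python3 - <<'E'
from h import *
for n in ['top','side','wrist']:
    c=cam(n); save(c,n+'0'); print(n,np.round(c['M'],3).tolist(),np.round(c['K'],1).tolist())
print(manip.get_obs(), manip.grip_point_offset)
E
```

```text
top [[-0.004, -0.996, 0.087, 0.521], [-1.0, 0.004, 0.002, -0.012], [-0.002, -0.087, -0.996, 1.263], [0.0, 0.0, 0.0, 1.0]] [[518.4, 0.0, 318.7], [0.0, 518.4, 206.4], [0.0, 0.0, 1.0]]
side [[-0.911, -0.312, 0.27, 0.214], [-0.412, 0.656, -0.633, 0.881], [0.021, -0.688, -0.726, 1.138], [0.0, 0.0, 0.0, 1.0]] [[489.9, 0.0, 324.1], [0.0, 489.9, 198.2], [0.0, 0.0, 1.0]]
wrist [[0.332, -0.908, -0.255, 0.272], [-0.943, -0.319, -0.089, -0.567], [-0.001, 0.27, -0.963, 0.373], [0.0, 0.0, 0.0, 1.0]] [[306.5, 0.0, 319.9], [0.0, 306.5, 197.7], [0.0, 0.0, 1.0]]
{'clock': 0.15, 'joint_pos': array([ 1.21140503,  0.33273396, -0.06470007,  1.46073925,  0.02162191,
        1.34990901, -0.08848503]), 'joint_velocities': array([-2.91972340e-03, -1.08206437e-03, -4.35835591e-04, -1.73283199e-03,
        8.76993296e-05, -1.03340561e-03, -1.75219673e-04]), 'tau': array([ 5.33036218e-04, -6.25830889e+01,  4.90194967e-02, -3.91852820e+01,
        1.63045898e-02,  7.67278892e-03,  9.56584768e-05]), 'position': array([ 0.20643706, -0.58962215,  0.23069855]), 'ee_rot': array([ 9.85851714e-01,  1.67618909e-01, -1.25140097e-04, -5.32245114e-04]), 'ft_force': array([-0.05478325, -0.92043931,  1.29770334]), 'torque': array([-0.01844105,  0.02273643,  0.01331838]), 'grasp_force': 0.0, 'grip_width': 0.9992668569575756} 0.0187
```

View pics/top0.png

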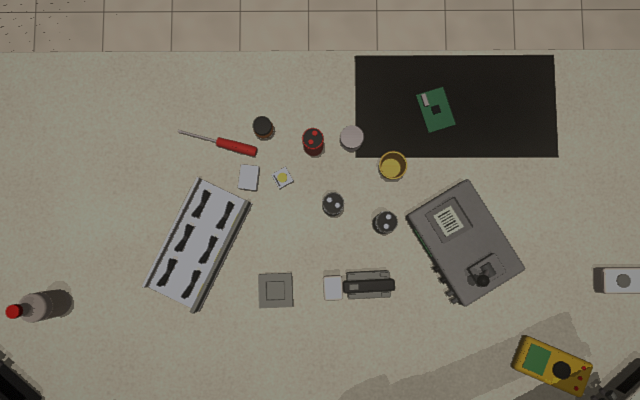

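View pics/side0.png

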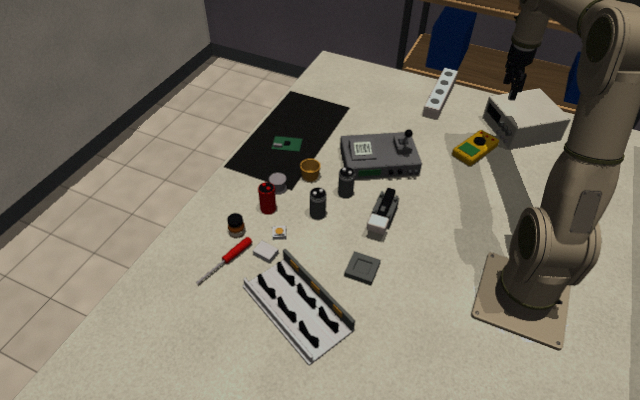

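Top view: two grey caps with terminals at (333,204) and (385,222). Red decoy at (313,138), rack at (198,245), dock (276,290), scanner head left at (333,288), tester (465,243), standard (283,178). The grey disc at (351,138) has no terminals, so it isn't a cap.

Run:
```python
import cv2
im=cv2.imread('pics/top0.png')
def crop(n,x0,y0,x1,y1,s): cv2.imwrite(f'pics/{n}.png',cv2.convertScaleAbs(cv2.resize(im[y0:y1,x0:x1],None,fx=s,fy=s,interpolation=cv2.INTER_CUBIC),alpha=1.4))
crop('c1',140,170,300,320,4)
crop('c2',260,160,410,310,4)
crop('c3',400,170,530,310,4)
```

```text
(no output)
```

View pics/c1.png

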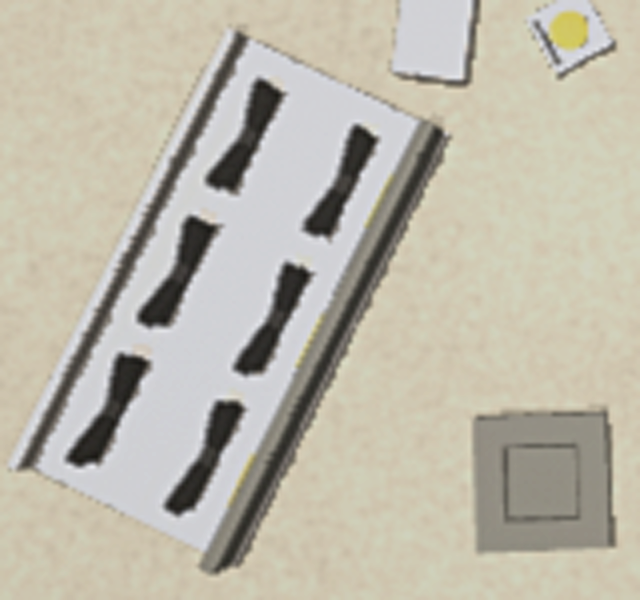

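View pics/c2.png

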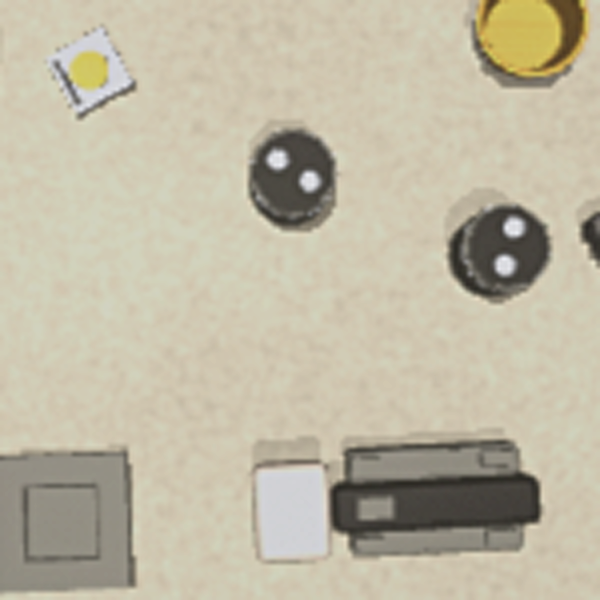

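View pics/c3.png

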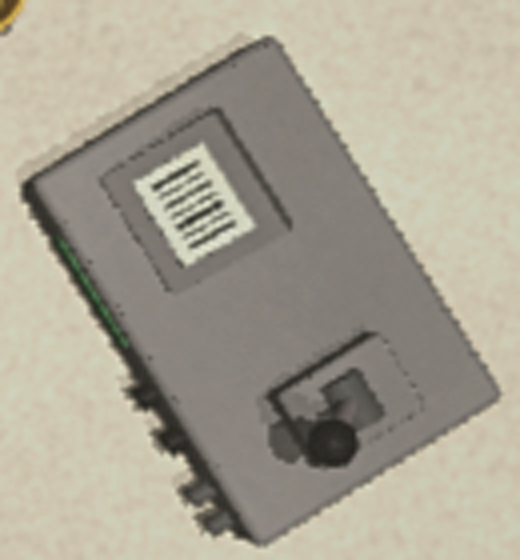

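Crops: the caps' terminals, standard, dock pocket, scanner, label and lever knob are all clear. The contact bar is on the right edge of the rack. I'll fit the poses now.

```bash
cat > fit.py <<'E'
from h import *
from scipy.optimize import least_squares
def px(p,ox,oy,s=4): return (np.array(p,float)+.5)/s-.5+[ox,oy]
def fit(img,P,uv,x0):
    P=np.array(P,float)
    def f(q):
        c,s=np.cos(q[2]),np.sin(q[2]); W=np.c_[c*P[:,0]-s*P[:,1]+q[0], s*P[:,0]+c*P[:,1]+q[1],P[:,2]]
        return (proj(img,W)-uv).ravel()
    r=least_squares(f,x0,x_scale=[.01,.01,.05]); return r.x,np.round(np.abs(r.fun).reshape(-1,2).max(1),1)
E
python3 - <<'E'
from fit import *
a=lambda p:px(p,140,170); b=lambda p:px(p,260,160); c=lambda p:px(p,400,170)
P=[];
for y in(-90,0,90): P+=[[32,y-35,46],[32,y+35,46]]
for y in(-90,0,90): P+=[[-32,y-35,46],[-32,y+35,46]]
uv=a([(268,83),(222,188),(202,220),(155,322),(132,357),(85,462),(363,130),(318,235),(297,266),(250,372),(230,403),(180,512)])
print('rack',fit('top0',np.array(P)/1e3,uv,[.4,.3,1.1]))
print('capA,B',onz('top0',b([(293.5,170),(509,246.5)]),.102))
h=20
sq=lambda h,z:[[h,h,z],[h,-h,z],[-h,-h,z],[-h,h,z]]
print('std',fit('top0',np.array(sq(20,16))/1e3,b([(47,62),(103,28),(135,83),(80,117)]),[.5,.1,.5]))
print('dock',fit('top0',np.array(sq(40,20)+sq(21,20))/1e3,a([(475,415),(606,409),(612,545),(477,551),(505,445),(578,445),(578,520),(505,520)]),[.4,.1,0]))
print('scan',fit('top0',np.array([[90,-28,69],[45,-28,69],[45,28,69],[90,28,69],[-75,0,69]])/1e3,b([(253,465),(325,463),(329,556),(262,560),(540,498)])[[0,1,2,3,4]],[.4,0,1.57]))
print('tester',fit('top0',np.array([[-85,125,59],[85,125,59],[85,-125,59],[-85,-125,59]])/1e3,c([(22,185),(270,38),(500,395),(262,545)]),[.4,-.3,-.5]))
print('label',onz('top0',c([(133,182),(205,142),(258,230),(187,267)]),[.08]*4).mean(0))
print('lever',onz('top0',c([(332,443)]),.11), onz('top0',c([(332,443)]),.13))
# tin, cup
print('tin',onz('top0',a([(435,40)]),.022),'cup',onz('top0',b([(530,28)]),.05))
# side check
print('side proj capA top etc')
E
```

```text
rack (array([0.54092811, 0.27795791, 1.1272958 ]), array([0.7, 0.9, 0.5, 1.3, 0.7, 1.1, 1.3, 0.5, 0.9, 0.5, 0.7, 0.5]))
capA,B [[ 0.6315 -0.0422  0.102 ]
 [ 0.588  -0.1627  0.102 ]]
std (array([0.69963129, 0.07788128, 0.54092014]), array([0.2, 0.1, 0.4, 0.1]))
dock (array([0.43052407, 0.09431056, 0.02887991]), array([0.5, 0.5, 0.5, 0.2, 0.4, 0.4, 1.1, 0.6]))
scan (array([ 0.44270768, -0.10841605,  1.62027687]), array([0.8, 0.9, 1.3, 1.7, 0.3]))
tester (array([ 0.54196761, -0.34932642, -1.01807238]), array([0.4, 1.9, 1.4, 2.1]))
label [ 0.5895  -0.30645  0.08   ]
lever [[ 0.4563 -0.3707  0.11  ]] [[ 0.4574 -0.3645  0.13  ]]
tin [[0.6945 0.1597 0.022 ]] cup [[ 0.7202 -0.1838  0.05  ]]
side proj capA top etc
```

```bash
cat >> h.py <<'E'
def pose(psi,below,sign=1):
    """tool z at heading psi deg, 'below' deg under horizontal; tool y horizontal at psi+90*sign"""
    p,b=np.radians([psi,below]); z=np.array([np.cos(b)*np.cos(p),np.cos(b)*np.sin(p),-np.sin(b)])
    y=sign*np.array([-np.sin(p),np.cos(p),0]); return np.c_[np.cross(y,z),y,z]
def delta(tcp,Rm,o=None):
    o=o or manip.get_obs(); Rc=R.from_quat(o['ee_rot']); w=(R.from_matrix(Rm)*Rc.inv()).as_rotvec()
    print('shift mm',np.round((np.array(tcp)-o['position'])*1e3,1),'rot',np.round(w,3),'deg',round(np.degrees(np.linalg.norm(w)),1),'t',o['clock'])
def grasp2tcp(g,Rm): return np.array(g)+.0187*Rm[:,2]
E
python3 - <<'E'
from h import *
Rm=pose(0,40,1)
delta([.546,-.042,.150],Rm)
E
```

```text
shift mm [339.6 547.6 -80.7] rot [-1.196 -0.205  2.565] deg 162.6 t 0.15
```

Emit:
{"fn": "step_arm", "kwargs": {
  "moves": [
    [0,20,50,50,0,0,0.15],
    [0,60,150,60,0,0,0.3],
    [0,110,250,60,0,0,0.45],
    [0,150,350,40,0,0,0.6],
    [0,200,450,30,0,0,0.75],
    [0,230,500,20,0,0,0.9],
    [0,260,545,10,0,0,1.05],
    [0,300,548,0,0,0,1.2],
    [0,300,548,0,0,0,1.35],
    [0,300,548,0,0,0,1.5]
  ],
  "grip_force": 40
}}

```text
clock: 1.15
position: [0.4275, -0.1591, 0.2487]
ee_rot: [0.605, 0.796, -0.0, 0.0]
ft_force: [1.0, -0.6, 0.3]
grip_width: 0.996
grasp_force: 0.0
```

Run:
```python
from h import *
print(manip.get_obs()['joint_pos'],manip.get_obs()['position'])
delta([.546,-.042,.150],pose(0,40,1))
```

```text
[ 0.81768874 -0.02786255 -0.5446583   1.83191907 -0.01431733  1.33288531
  0.54845441] [ 0.42745176 -0.15909779  0.24866985]
shift mm [118.5 117.1 -98.7] rot [-0.564 -0.743  1.211] deg 87.6 t 1.15
```

Emit:
{"fn": "step_arm", "kwargs": {
  "moves": [
    [0,30,117,0,0,0,0.3],
    [0,60,117,0,0,0,0.6],
    [0,75,117,0,0,0,0.65],
    [0,118,117,-50,-0.564,-0.743,1.211],
    [0,118,117,-50,-0.564,-0.743,1.211],
    [0,118,117,-50,-0.564,-0.743,1.211],
    [0,118,117,-50,-0.564,-0.743,1.211],
    [0,118,117,-50,-0.564,-0.743,1.211],
    [0,118,117,-50,-0.564,-0.743,1.211],
    [0,118,117,-50,-0.564,-0.743,1.211]
  ]
}}

```text
clock: 2.15
position: [0.5445, -0.0443, 0.1993]
ee_rot: [0.06, 0.926, 0.0, 0.373]
ft_force: [0.1, 0.6, 0.7]
grip_width: 0.999
grasp_force: 0.0
```

Run:
```python
from h import *
print(manip.get_obs()['joint_pos'],manip.get_obs()['position'])
delta([.546,-.042,.150],pose(0,40,1))
```

```text
[ 0.48951133 -0.26234205 -0.4762967   2.33852528 -0.22492961  0.27766088
  1.61363386] [ 0.54452261 -0.04430736  0.1993078 ]
shift mm [  1.5   2.3 -49.3] rot [-0.051 -0.106  0.108] deg 9.1 t 2.15
```

Emit:
{"fn": "step_arm", "kwargs": {
  "moves": [
    [0,2,2,-20,-0.05,-0.106,0.108],
    [0,2,2,-49,-0.05,-0.106,0.108],
    [0,2,2,-49,-0.05,-0.106,0.108],
    [0,2,2,-49,-0.05,-0.106,0.108]
  ]
}}

```text
clock: 2.55
position: [0.5566, -0.0349, 0.1679]
ee_rot: [0.005, 0.912, 0.008, 0.409]
ft_force: [0.7, 0.4, 1.2]
grip_width: 1.0
grasp_force: 0.0
```

Run:
```python
from h import *
print(manip.get_obs()['joint_pos'],manip.get_obs()['position'])
c=cam('wrist');save(c,'w1'); 
c=cam('top');save(c,'top1')
a=c['image'][100:320,300:420];cv2.imwrite('pics/x.png',0*a)
w=cv2.imread('pics/w1.png'); t=cv2.resize(a,None,fx=1.82,fy=1.82,interpolation=3)
cv2.imwrite('pics/m1.png',np.hstack([cv2.resize(w,(576,360)),t[:360]]))
print(proj('w1',[[.6315,-.0422,.102],[.6315,-.0422,0]]))
delta(grasp2tcp([.6315,-.042,.048],pose(0,40,1)),pose(0,40,1))
```

```text
[ 0.45037594 -0.17859451 -0.43841696  2.40766586 -0.98499578  0.0893728
  2.49428544] [ 0.55662977 -0.03486932  0.1679117 ]
[[309.62662167 198.96701006]
 [309.29238211 103.57917768]]
shift mm [  90.2   -7.  -130.3] rot [-0.02  -0.032  0.002] deg 2.2 t 2.65
```

View pics/m1.png

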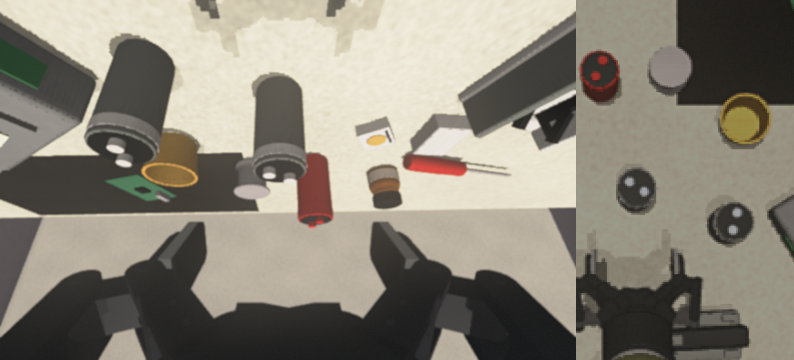

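```bash
cat > kin.py <<'E'
import numpy as np, itertools
from scipy.optimize import least_squares
from scipy.spatial.transform import Rotation as R
D=[([1.21140503,.33273396,-.06470007,1.46073925,.02162191,1.34990901,-.08848503],[.20643706,-.58962215,.23069855],[.985851714,.167618909,-1.25e-4,-5.3e-4]),
([.81768874,-.02786255,-.5446583,1.83191907,-.01431733,1.33288531,.54845441],[.42745176,-.15909779,.24866985],[.605,.796,0,0]),
([.48951133,-.26234205,-.4762967,2.33852528,-.22492961,.27766088,1.61363386],[.54452261,-.04430736,.1993078],[.06,.926,0,.373]),
([.45037594,-.17859451,-.43841696,2.40766586,-.98499578,.0893728,2.49428544],[.55662977,-.03486932,.1679117],[.005,.912,.008,.409])]
def fk(q,s,p):
    H,L1,L2,L3,phi,a2,a4,a6=p; r=np.eye(3);t=np.zeros(3)
    def T(v):
        nonlocal t; t=t+r@np.array(v)
    def ro(ax,a):
        nonlocal r; r=r@R.from_euler(ax,a).as_matrix()
    ro('z',s[0]*q[0]);T([a2,0,H]);ro('y',q[1]);ro('z',s[1]*q[2]);T([a4,0,L1]);ro('y',q[3]);ro('z',s[2]*q[4]);T([a6,0,L2]);ro('y',q[5]);ro('z',s[3]*q[6]+phi);T([0,0,L3])
    return t,r
def res(p,s): 
    o=[]
    for q,t,e in D:
        t1,r=fk(q,s,p); o+=list((t1-t)*10)+list((R.from_matrix(r).inv()*R.from_quat(e)).as_rotvec())
    return np.array(o)
if __name__=='__main__':
    b=[]
    for s in itertools.product([-1,1],repeat=4):
        for phi in(0,1.57,-1.57,3.14):
            f=least_squares(res,[.3,.45,.45,.3,phi,0,0,0],args=(s,)); b.append((f.cost,s,np.round(f.x,4)))
    b.sort(key=lambda x:x[0]); [print(x) for x in b[:3]]
E
python3 kin.py
```

```text
(np.float64(0.08413756640029692), (-1, -1, -1, -1), array([ 0.2084,  0.4413,  0.42  ,  0.3187,  1.5713,  0.0912, -0.0242,
       -0.0122]))
(np.float64(0.08413756640029693), (-1, -1, -1, -1), array([ 0.2084,  0.4413,  0.42  ,  0.3187,  1.5713,  0.0912, -0.0242,
       -0.0122]))
(np.float64(0.08413756640029695), (-1, -1, -1, -1), array([ 0.2084,  0.4413,  0.42  ,  0.3187,  1.5713,  0.0912, -0.0242,
       -0.0122]))
```

```bash
cat > k2.py <<'E'
import kin; from kin import *
def fk(q,s,p):
    H,L1,L2,L3,phi,a2,a4,a5,a6,a7=p[:10]; r=np.eye(3);t=np.zeros(3)
    def T(v):
        nonlocal t; t=t+r@np.array(v)
    def ro(ax,a):
        nonlocal r; r=r@R.from_euler(ax,a).as_matrix()
    ro('z',s[0]*q[0]);T([a2,0,H]);ro('y',q[1]);ro('z',s[1]*q[2]);T([a4,0,L1]);ro('y',q[3]);T([a5,0,0]);ro('z',s[2]*q[4]);T([a6,0,L2]);ro('y',q[5]);T([a7,0,0]);ro('z',s[3]*q[6]+phi);T([0,0,L3])
    return t,r
kin.fk=fk
if __name__=='__main__':
    b=[]
    for s in itertools.product([-1,1],repeat=4):
        f=least_squares(res,[.3,.45,.45,.3,1.57,0,0,0,0,0],args=(s,)); b.append((f.cost,s,np.round(f.x,4),np.round(f.fun.reshape(-1,6),3)))
    b.sort(key=lambda x:x[0]); [print(*x) for x in b[:2]]
E
python3 k2.py
```

```text
0.08219216293499101 (-1, -1, -1, -1) [ 0.1623  0.4392  0.3994  0.2994  1.5713  0.0971 -0.0112 -0.0245 -0.0156
  0.0047] [[ 0.356  0.154  0.021 -0.    -0.    -0.   ]
 [-0.019 -0.07  -0.019  0.     0.001  0.   ]
 [-0.032  0.064 -0.019  0.001  0.001  0.   ]
 [ 0.033 -0.022  0.017  0.     0.001  0.   ]]
0.7585443191090798 (-1, 1, -1, -1) [ 0.6476  0.733   0.1701  0.472   0.8865  0.7399 -0.028   0.9688 -0.3417
  0.3575] [[ 0.067  0.057 -0.016 -0.013  0.041  0.562]
 [ 0.072 -0.025  0.094  0.028 -0.003 -0.404]
 [ 0.057 -0.056 -0.502 -0.47  -0.03  -0.148]
 [-0.164 -0.077  0.425 -0.535 -0.103 -0.01 ]]
```

Run:
```python
import kin,k2; from kin import *
s=(-1,-1,-1,-1)
def mk(f):
    def fk(q,s,p):
        P=f(p); t,r=k2.fk(q,s,P[:10]); return t+np.array([P[10],P[11],0]),r
    return fk
for n,f,x0 in [('base xy',lambda p:[*p[:4],np.pi/2,0,0,0,0,0,p[4],p[5]],[.3,.45,.45,.3,0,0]),
 ('a4-a5',lambda p:[*p[:4],np.pi/2,0,p[4],-p[4],0,p[5],0,0],[.3,.45,.45,.3,0,0]),
 ('xy+a',lambda p:[*p[:4],np.pi/2,0,p[6],p[7],0,p[8],p[4],p[5]],[.3,.45,.45,.3,0,0,0,0,0])]:
    kin.fk=mk(f); r=least_squares(res,x0,args=(s,)); print(n,r.cost,np.round(r.x,4)); print(np.round(r.fun.reshape(-1,6)[:,:3],3).tolist())
```

```text
base xy 0.003534045092807118 [ 0.3374  0.3761  0.4959  0.3493 -0.0333 -0.035 ]
[[0.029, -0.006, 0.037], [-0.041, -0.001, -0.012], [0.036, -0.017, -0.01], [-0.024, 0.024, -0.015]]
a4-a5 0.2596429101866715 [ 0.4012  0.4371  0.5429  0.402  -0.0768 -0.0372]
[[0.419, 0.222, 0.122], [0.163, 0.379, -0.166], [0.121, 0.219, 0.022], [-0.118, 0.066, 0.021]]
xy+a 0.000977953120580023 [ 0.2956  0.363   0.474   0.3258 -0.0342 -0.0359  0.0159 -0.0278 -0.0024]
[[0.009, 0.002, -0.002], [-0.012, -0.018, 0.001], [0.02, 0.008, 0.017], [-0.018, 0.009, -0.016]]
```

```bash
cat > ik.py <<'E'
import k2; from kin import *
from h import pose,grasp2tcp
P=[.3374,.3761,.4959,.3493,np.pi/2,0,0,0,0,0]; B=np.array([-.0333,-.035,0]); s=(-1,)*4
lo=np.array([-2.6,-.5,-1.47,.16,-1.27,.06,-2.6]);hi=np.array([2.6,2.12,1.34,2.42,4.41,2.06,2.6])
def fk(q): t,r=k2.fk(q,s,P); return t+B,r
def ik(tcp,Rm,q0,n=12,reg=.01):
    best=None; rng=np.random.default_rng(0)
    for i in range(n):
        x0=np.clip(q0+(rng.normal(0,.6,7) if i else 0),lo+.01,hi-.01)
        def f(q):
            t,r=fk(q); return np.r_[(t-tcp)*10,(R.from_matrix(r.T@Rm)).as_rotvec()*2,reg*(q-q0),.05*np.clip(.25-np.minimum(q-lo,hi-q),0,1)]
        r=least_squares(f,x0,bounds=(lo,hi)); 
        if best is None or r.cost<best.cost: best=r
    t,rm=fk(best.x); return best.x,np.linalg.norm(t-tcp)*1e3,np.linalg.norm(R.from_matrix(rm.T@Rm).as_rotvec()),np.minimum(best.x-lo,hi-best.x).min()
E
python3 - <<'E'
from ik import *
np.set_printoptions(precision=2,suppress=True)
q0=np.array([.45,.1,-.3,1.9,0,.6,1.4])
A=[.6315,-.042,.048];B2=[.588,-.163,.048]
c,s_=np.cos(1.127),np.sin(1.127)
seats=[np.array([.541-y*s_,.278+y*c,.06]) for y in(-.09,0,.09)]; print(seats)
for a in (35,40,45,50):
  for nm,g,sets in (('A',A,[(-20,1),(0,1),(20,1),(0,-1)]),('B',B2,[(-30,1),(-10,1),(-10,-1)])):
    for ps,sg in sets:
      Rm=pose(ps,a,sg); q,e,w,m=ik(grasp2tcp(g,Rm),Rm,q0*[1,1,1,1,1,1,sg],6); print(nm,a,ps,sg,q,round(e,1),round(w,2),round(m,2))
  for i,g in enumerate(seats):
    for sg in(-1,1):
      Rm=pose(64.6,90-a,sg); q,e,w,m=ik(grasp2tcp(g,Rm),Rm,np.array([-.5,.2,0,1.9,0,.6,sg*1.2]),6); print('seat',i+1,a,sg,q,round(e,1),round(w,2),round(m,2))
E
```

```text
[array([0.62, 0.24, 0.06]), array([0.54, 0.28, 0.06]), array([0.46, 0.32, 0.06])]
A 35 -20 1 [ 0.47  0.62 -0.68  2.14  2.26  0.79 -0.8 ] 0.0 0.0 0.28
A 35 0 1 [ 1.26  1.2  -1.22  2.21  2.65  0.72 -0.08] 0.0 0.0 0.21
A 35 20 1 [ 1.49  1.39 -1.27  2.13  2.24  0.35  0.77] 0.0 0.0 0.2
A 35 0 -1 [-0.08  0.36  0.11  2.06 -1.27  0.06 -0.31] 13.9 0.26 0.0
B 35 -30 1 [ 0.66  0.55 -0.67  2.23  2.3   0.78 -0.87] 0.0 0.0 0.19
B 35 -10 1 [ 1.54  1.22 -1.23  2.29  2.68  0.72 -0.06] 0.0 0.0 0.13
B 35 -10 -1 [ 1.06  0.43 -0.8   2.14  1.35  0.06 -2.6 ] 15.1 0.27 0.0
seat 1 35 -1 [ 0.21  0.63 -0.47  1.7  -0.45  0.56 -0.22] 0.0 0.0 0.5
seat 1 35 1 [ 0.61  0.88 -0.99  1.7   0.33  0.55  2.39] 0.0 0.0 0.21
seat 2 35 -1 [ 0.21  0.5  -0.54  1.91 -0.52  0.45 -0.24] 0.0 0.0 0.39
seat 2 35 1 [ 0.59  0.71 -0.99  1.91  0.21  0.41  2.37] 0.0 0.0 0.23
seat 3 35 -1 [ 0.18  0.37 -0.62  2.09 -0.61  0.35 -0.26] 0.0 0.0 0.29
seat 3 35 1 [ 0.55  0.56 -1.03  2.09  0.12  0.3   2.3 ] 0.0 0.0 0.24
A 40 -20 1 [ 0.43  0.55 -0.63  2.11  2.09  0.66 -0.68] 0.0 0.0 0.31
A 40 0 1 [ 1.2   1.03 -1.2   2.18  2.42  0.63 -0.06] 0.0 0.0
[... 1838 characters left out ...]
.0 0.0 0.06
A 50 0 -1 [-0.15  0.39  0.17  2.06 -1.27  0.06 -0.33] 1.1 0.02 0.0
B 50 -30 1 [ 0.17  0.36 -0.13  2.12  1.52  0.33 -0.29] 0.0 0.0 0.27
B 50 -10 1 [ 1.12  0.52 -0.94  2.16  1.85  0.28  0.05] 0.0 0.0 0.22
B 50 -10 -1 [ 0.1   0.32  0.12  2.14 -1.27  0.06 -0.29] 1.8 0.03 0.0
seat 1 50 -1 [ 0.77  0.99 -1.02  1.79 -0.1   0.37 -0.19] 0.0 0.0 0.31
seat 1 50 1 [ 0.9   1.25 -1.24  1.79  0.65  0.43  2.41] 0.0 0.0 0.19
seat 2 50 -1 [ 0.86  0.98 -1.14  2.01  0.17  0.22 -0.46] 0.0 0.0 0.16
seat 2 50 1 [ 0.91  1.08 -1.2   2.01  0.57  0.25  2.35] 0.0 0.0 0.19
seat 3 50 -1 [ 0.86  0.9  -1.19  2.2   0.39  0.07 -0.78] 0.0 0.0 0.01
seat 3 50 1 [ 0.89  0.96 -1.22  2.2   0.9   0.1   1.9 ] 0.0 0.0 0.04
```

```bash
cat >> ik.py <<'E'
def rows(q_from,q_to,obs,n=10,f0=0,f1=1,corr=True):
    """rows for a joint-space blend, as shift/turn from the current pose (model error at the start removed, faded)"""
    t0,r0=fk(q_from); out=[]
    for k in range(1,n+1):
        f=f0+(f1-f0)*k/n; t,r=fk(q_from+f*(q_to-q_from)); tc=t+(np.array(obs['position'])-t0)*(1-f)
        w=(R.from_matrix(r)*R.from_quat(obs['ee_rot']).inv()).as_rotvec()
        out.append([0]+[int(round(v)) for v in (tc-obs['position'])*1e3]+[round(float(v),2) for v in w])
    return out
E
cat > pl.py <<'E'
from h import *; from ik import *
np.set_printoptions(precision=2,suppress=True)
E
python3 - <<'E'
from pl import *
o=manip.get_obs(); q=o['joint_pos']; print(fk(q)[0]-o['position'])
W1=np.array([.45,-.15,-.44,2.05,0,.9,1.5]); W2=np.array([.45,.2,-.55,2.05,1.1,.8,.3])
print(fk(W1)[0],fk(W2)[0],fk(W1)[1][:,2],fk(W2)[1][:,2])
print(rows(q,W1,o,8))
G=[.6315,-.042,.048]; Rm=pose(-20,35,1); t=grasp2tcp(G,Rm)
Q3,*e=ik(t-.12*Rm[:,2],Rm,np.array([.47,.3,-.68,2.2,2.2,.8,-.8]),6); print(Q3,e,t-.12*Rm[:,2])
E
```

```text
[-0.  0. -0.]
[ 0.49 -0.05  0.21] [ 0.57 -0.19  0.15] [ 0.32 -0.06 -0.94] [ 0.41 -0.53 -0.74]
[[0, 4, 26, 8, 0.04, 0.04, 0.05], [0, 2, 44, 13, 0.08, 0.09, 0.09], [0, -4, 55, 16, 0.09, 0.15, 0.12], [0, -13, 57, 19, 0.09, 0.23, 0.12], [0, -24, 51, 22, 0.08, 0.3, 0.1], [0, -36, 36, 26, 0.05, 0.38, 0.06], [0, -48, 13, 34, 0.01, 0.45, 0.0], [0, -61, -16, 46, -0.04, 0.51, -0.08]]
[ 0.43  0.19 -0.78  2.38  1.93  0.69 -0.77] [np.float64(0.015618721612029884), np.float64(7.98453757944398e-05), np.float64(0.03568198687710478)] [ 0.55 -0.01  0.11]
```

Run:
```python
from pl import *
W2=np.array([.15,.1,-.55,2.05,1.1,.8,.3]); W1=np.array([.45,-.15,-.44,2.05,0,.9,1.5])
G=[.6315,-.042,.055]; Rm=pose(-20,35,1); t=grasp2tcp(G,Rm)
Q3,*e=ik(t+[0,0,.09],Rm,np.array([.47,.3,-.68,2.1,2.2,.8,-.8]),6); print(Q3,e,t)
for f in(.25,.5,.75,1):print(fk(W1+f*(W2-W1))[0],fk(W2+f*(Q3-W2))[0])
```

```text
[ 0.48  0.31 -0.71  2.17  1.93  0.61 -0.58] [np.float64(0.0022143140046268564), np.float64(3.447569186217273e-05), np.float64(0.2457850693117818)] [ 0.65 -0.05  0.04]
[ 0.5  -0.06  0.2 ] [ 0.62 -0.03  0.2 ]
[ 0.53 -0.07  0.19] [ 0.63 -0.04  0.18]
[ 0.56 -0.05  0.2 ] [ 0.64 -0.05  0.16]
[ 0.6  -0.    0.21] [ 0.65 -0.05  0.13]
```

Emit:
{"fn": "step_arm", "kwargs": {
  "moves": [
    [0,4,26,8,0.04,0.04,0.05],
    [0,2,44,13,0.08,0.09,0.09],
    [0,-4,55,16,0.09,0.15,0.12],
    [0,-13,57,19,0.09,0.23,0.12],
    [0,-24,51,22,0.08,0.3,0.1],
    [0,-36,36,26,0.05,0.38,0.06],
    [0,-48,13,34,0.01,0.45,0.0],
    [0,-61,-16,46,-0.04,0.51,-0.08],
    [0,-61,-16,46,-0.04,0.51,-0.08]
  ]
}}

```text
clock: 3.55
position: [0.4964, -0.054, 0.2169]
ee_rot: [0.039, 0.985, -0.031, 0.167]
ft_force: [0.1, 0.9, 0.4]
grip_width: 0.998
grasp_force: 0.0
```

Run:
```python
from pl import *
W2=np.array([.15,.1,-.55,2.05,1.1,.8,.3])
o=manip.get_obs(); q=o['joint_pos']; print(q,fk(q)[0]-o['position'],o['position'])
print(rows(q,W2,o,10))
```

```text
[ 0.93 -0.2  -0.85  2.04 -0.12  0.9   1.61] [ 0.   -0.01 -0.  ] [ 0.5  -0.05  0.22]
[[0, 0, -5, -6, -0.05, 0.01, -0.03], [0, 3, -10, -10, -0.09, -0.0, -0.06], [0, 9, -13, -13, -0.14, -0.02, -0.09], [0, 17, -15, -15, -0.18, -0.05, -0.11], [0, 28, -13, -15, -0.22, -0.08, -0.13], [0, 41, -9, -15, -0.26, -0.13, -0.14], [0, 56, -1, -14, -0.29, -0.18, -0.14], [0, 72, 12, -12, -0.31, -0.25, -0.14], [0, 88, 28, -10, -0.32, -0.31, -0.13], [0, 104, 50, -8, -0.32, -0.38, -0.11]]
```

Emit:
{"fn": "step_arm", "kwargs": {
  "moves": [
    [0,0,-5,-6,-0.05,0.01,-0.03],
    [0,3,-10,-10,-0.09,0.0,-0.06],
    [0,9,-13,-13,-0.14,-0.02,-0.09],
    [0,17,-15,-15,-0.18,-0.05,-0.11],
    [0,28,-13,-15,-0.22,-0.08,-0.13],
    [0,41,-9,-15,-0.26,-0.13,-0.14],
    [0,56,-1,-14,-0.29,-0.18,-0.14],
    [0,72,12,-12,-0.31,-0.25,-0.14],
    [0,88,28,-10,-0.32,-0.31,-0.13],
    [0,104,50,-8,-0.32,-0.38,-0.11]
  ]
}}

```text
clock: 4.55
position: [0.6007, -0.0006, 0.2064]
ee_rot: [0.068, 0.915, -0.184, 0.352]
ft_force: [0.6, -2.0, 0.6]
grip_width: 0.999
grasp_force: 0.0
```

Run:
```python
from pl import *
o=manip.get_obs(); q=o['joint_pos']; print(q,fk(q)[0]-o['position'],o['position'])
G=[.6315,-.042,.055]; Rm=pose(-20,35,1); t=grasp2tcp(G,Rm)
Q3,*e=ik(t+[0,0,.09],Rm,q+[0,0,0,0,.6,0,-.6],6); print(Q3,e)
print(rows(q,Q3,o,10))
```

```text
[ 0.93  0.15 -1.39  2.1   1.18  0.88  0.25] [-0.02  0.01  0.  ] [ 0.6  -0.    0.21]
[ 0.88  0.52 -1.13  2.17  2.01  0.79 -0.47] [np.float64(0.0028629204405598197), np.float64(2.501090784238832e-05), np.float64(0.24581502212725992)]
[[0, 8, -10, -2, 0.01, -0.03, -0.02], [0, 15, -20, -6, 0.03, -0.07, -0.03], [0, 22, -28, -10, 0.05, -0.1, -0.04], [0, 27, -35, -16, 0.07, -0.13, -0.05], [0, 32, -40, -23, 0.09, -0.16, -0.06], [0, 37, -44, -31, 0.11, -0.18, -0.06], [0, 40, -47, -40, 0.14, -0.21, -0.06], [0, 43, -48, -49, 0.16, -0.23, -0.06], [0, 44, -48, -60, 0.19, -0.25, -0.06], [0, 45, -47, -72, 0.22, -0.26, -0.05]]
```

Emit:
{"fn": "step_arm", "kwargs": {
  "moves": [
    [0,8,-10,-2,0.01,-0.03,-0.02],
    [0,15,-20,-6,0.03,-0.07,-0.03],
    [0,22,-28,-10,0.05,-0.1,-0.04],
    [0,27,-35,-16,0.07,-0.13,-0.05],
    [0,32,-40,-23,0.09,-0.16,-0.06],
    [0,37,-44,-31,0.11,-0.18,-0.06],
    [0,40,-47,-40,0.14,-0.21,-0.06],
    [0,43,-48,-49,0.16,-0.23,-0.06],
    [0,44,-48,-60,0.19,-0.25,-0.06],
    [0,45,-47,-70,0.22,-0.26,-0.05]
  ]
}}

```text
clock: 5.55
position: [0.6444, -0.0467, 0.1352]
ee_rot: [0.151, 0.876, -0.08, 0.452]
ft_force: [0.4, 0.3, -0.0]
grip_width: 1.003
grasp_force: 0.0
```

```bash
cat > refit.py <<'E'
import kin,k2; from kin import *
E
python3 - <<'E'
from pl import *
o=manip.get_obs(); q=o['joint_pos']; print(q,fk(q)[0]-o['position'],o['position'])
c=cam('top'); save(c,'top2'); c=cam('wrist'); save(c,'w2')
a=cv2.imread('pics/top0.png');b=cv2.imread('pics/top2.png'); im=b[120:320,270:430]
w=cv2.imread('pics/w2.png')
cv2.imwrite('pics/m2.png',np.hstack([cv2.resize(w,(480,300)),cv2.resize(im,(240,300),interpolation=3)]))
G=[.6315,-.042,.055]; Rm=pose(-20,35,1); t=grasp2tcp(G,Rm); delta(t+[0,0,.08],Rm);delta(t,Rm)
print(proj('w2',[[.6315,-.042,.102]]))
# kinematics data
print(o['joint_pos'].tolist(),o['position'].tolist(),o['ee_rot'].tolist())
E
```

```text
[ 0.87  0.35 -1.18  2.24  1.89  0.74 -0.49] [-0.03  0.02  0.01] [ 0.64 -0.05  0.14]
shift mm [ 2.3  0.5 -9.9] rot [ 0.   -0.01 -0.01] deg 0.7 t 5.65
shift mm [  2.3   0.5 -89.9] rot [ 0.   -0.01 -0.01] deg 0.7 t 5.65
[[321.73 184.76]]
[0.8727810412179361, 0.35409640324567915, -1.175852245713701, 2.2440559830493956, 1.887150283505672, 0.7353123381406956, -0.48939208257312916] [0.6443806203421745, -0.04670857254819979, 0.13516687418210319] [0.15064108477605243, 0.8758065929354103, -0.0799877658416263, 0.45152190718062396]
```

View pics/m2.png

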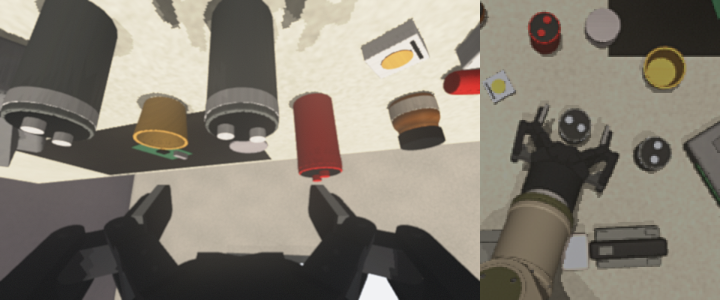

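Emit:
{"fn": "step_arm", "kwargs": {
  "moves": [
    [0,3,1,-25,0,-0.01,-0.01],
    [0,3,1,-50,0,-0.01,-0.01],
    [0,3,1,-70,0,-0.01,-0.01],
    [0,3,1,-85,0,-0.01,-0.01],
    [0,2,1,-89,0,-0.01,-0.01],
    [0,2,1,-90,0,-0.01,-0.01],
    [0.3,2,1,-90,0,-0.01,-0.01],
    [0.5,2,1,-90,0,-0.01,-0.01],
    [0.8,2,1,-90,0,-0.01,-0.01],
    [0.8,2,1,-90,0,-0.01,-0.01]
  ],
  "grip_force": 40
}}

```text
clock: 6.65
position: [0.6472, -0.047, 0.0475]
ee_rot: [0.155, 0.872, -0.084, 0.456]
ft_force: [-3.3, -0.9, 6.3]
grip_width: 0.576
grasp_force: 40.6
```

Emit:
{"fn": "step_arm", "kwargs": {
  "moves": [
    [0.8,0,0,0,0,0,0],
    [0.8,0,0,0,0,0,0]
  ]
}}

```text
clock: 6.85
position: [0.6472, -0.0471, 0.0475]
ee_rot: [0.155, 0.872, -0.084, 0.456]
ft_force: [-3.6, 0.2, 6.1]
grip_width: 0.573
grasp_force: 40.7
```

Emit:
{"fn": "step_arm", "kwargs": {
  "moves": [
    [0.8,0,0,15,0,0,0],
    [0.8,0,0,35,0,0,0],
    [0.8,0,0,60,0,0,0],
    [0.8,0,0,85,0,0,0],
    [0.8,0,0,110,0,0,0],
    [0.8,0,0,120,0,0,0]
  ]
}}

```text
clock: 7.45
position: [0.647, -0.0464, 0.1685]
ee_rot: [0.155, 0.872, -0.084, 0.456]
ft_force: [0.0, -0.6, -3.1]
grip_width: 0.572
grasp_force: 42.9
```

Run:
```python
from pl import *
o=manip.get_obs(); q=o['joint_pos']; print(q,fk(q)[0]-o['position'],o['position'],o['grip_width']*85,o['ft_force'],o['grasp_force'])
```

```text
[ 0.92  0.26 -1.22  2.22  1.77  0.68 -0.42] [-0.03  0.02  0.01] [ 0.65 -0.05  0.17] 48.63992268209995 [ 0.   -0.64 -3.15] 42.853825092315674
```

```bash
cat > kfit.py <<'E'
import numpy as np, json, os
from scipy.optimize import least_squares
from scipy.spatial.transform import Rotation as R
def fk(q,p):
    r=np.eye(3);t=np.zeros(3)
    for i in range(7):
        ax='zyzyzyz'[i]; t=t+r@p[3*i:3*i+3]; r=r@R.from_euler(ax,(-q[i] if ax=='z' else q[i])+(np.pi/2 if i==6 else 0)).as_matrix()
    return t+r@[0,0,p[21]],r
if __name__=='__main__':
    from kin import D
    D=list(D)[:4]+[([0.87278,0.354096,-1.175852,2.244056,1.88715,0.735312,-0.489392],[0.64438,-0.0467086,0.135167],0)]
    from workcell import manip
    D=D+[tuple(x) for x in json.load(open('D.json'))] if os.path.exists('D.json') else D
    o=manip.get_obs(); D.append((list(o['joint_pos']),list(o['position']),0))
    json.dump([(list(q),list(t),0) for q,t,_ in D[5:]],open('D.json','w'))
    p0=np.zeros(22);p0[5]=.337;p0[11]=.376;p0[17]=.496;p0[21]=.349
    reg=np.where(np.isin(np.arange(22),[5,11,17,21]),.0,.002)
    f=lambda p:np.r_[np.concatenate([(fk(q,p)[0]-t)*10 for q,t,_ in D]),reg*(p-p0)*10]
    r=least_squares(f,p0); np.save('p.npy',r.x); print(np.round(r.x.reshape(-1)[:21].reshape(7,3),3).tolist(),r.x[21]); print(np.round(r.fun[:3*len(D)]*100,1))
E
python3 kfit.py
```

```text
[[-0.0, -0.0, -0.0], [0.0, -0.011, 0.258], [-0.0, -0.011, -0.0], [0.0, -0.012, 0.449], [0.0, -0.012, 0.0], [-0.0, -0.0, 0.49], [0.0, -0.0, 0.0]] 0.3430909369723483
[ 0. -0. -0. -0. -0.  0.  0.  0. -0. -0. -0.  0.  0.  0.  0. -0. -0. -0.]
```

```bash
python3 - <<'E'
s=open('ik.py').read()
s=s.replace("def fk(q): t,r=k2.fk(q,s,P); return t+B,r","import kfit\nPP=np.load('p.npy')\ndef fk(q): return kfit.fk(q,PP)")
open('ik.py','w').write(s)
E
cat > place.py <<'E'
from pl import *
TH=64.6; XR,YR=.541,.278
def seat(i,x=0,z=.055):
    y=(i-2)*.09; c,s=np.cos(np.radians(TH)),np.sin(np.radians(TH)); return np.array([XR+x*c-y*s,YR+x*s+y*c,z])
def place_tcp(cap_t,i,z,below=55,x=0):
    Rm=pose(TH,below,-1); return seat(i,x,z)-Rm@cap_t,Rm
E
python3 - <<'E'
from place import *
Rg=R.from_quat([.155,.872,-.084,.456]).as_matrix(); ct=Rg.T@(np.array([.6315,-.042,.0475])-[.6472,-.0471,.0475]); print('cap in tool',ct*1e3)
ct[1]=0; np.save('ctA.npy',ct)
# cap axis in tool -> required pitch
ax=Rg.T@[0,0,1]; print(ax, np.degrees(np.arctan2(-ax[2],-ax[0])))
o=manip.get_obs(); q=o['joint_pos']
for i in(1,2,3):
    t,Rm=place_tcp(ct,i,.055); 
    Q,*e=ik(t,Rm,np.array([.3,.6,-.5,1.9,-.3,.6,-.3]),6); print(i,t,Q,e, 'capz',Rm@ax)
    t2,_=place_tcp(ct,i,.155); Q2,*e=ik(t2,Rm,Q,4); print(' high',Q2,e)
    if i==1:
        for f in np.linspace(0,1,6): tt,r=fk(q+f*(Q2-q)); print('   ',tt,r[:,2],(tt+r@ct),r@ax)
E
```

```text
cap in tool [  9.4   -0.67 -13.55]
[-0.82 -0.01 -0.57] 34.73389652199286
1 [0.62 0.24 0.04] [ 0.33  0.53 -0.63  1.88 -0.41  0.48 -0.28] [np.float64(0.0005103378764058394), np.float64(1.0791018452097859e-05), np.float64(0.42312286796117987)] capz [-0.43 -0.9  -0.  ]
 high [ 0.35  0.37 -0.64  1.83 -0.42  0.67 -0.37] [np.float64(0.0006969148151823795), np.float64(7.893754765191082e-06), np.float64(0.5924851479549629)]
    [ 0.65 -0.05  0.17] [ 0.77 -0.29 -0.57] [ 0.63 -0.04  0.17] [-0. -0.  1.]
    [ 0.62 -0.05  0.12] [ 0.6  -0.28 -0.75] [ 0.61 -0.04  0.12] [ 0.08 -0.32  0.95]
    [ 0.6  -0.    0.08] [ 0.43 -0.17 -0.89] [0.59 0.01 0.09] [ 0.06 -0.61  0.79]
    [0.58 0.07 0.07] [ 0.3   0.04 -0.95] [0.58 0.08 0.08] [-0.05 -0.83  0.55]
    [0.59 0.15 0.09] [ 0.24  0.28 -0.93] [0.59 0.16 0.11] [-0.23 -0.94  0.27]
    [0.62 0.24 0.14] [ 0.25  0.52 -0.82] [0.62 0.24 0.15] [-0.43 -0.9  -0.  ]
2 [0.54 0.28 0.04] [ 0.34  0.42 -0.73  2.06 -0.49  0.37 -0.31] [np.float64(0.0015806620414337556), np.float64(2.3846301287009777e-05), np.float64(0.3148239013099041)] capz [-0.43 -0.9  -0.  ]
 high [ 0.37  0.22 -0.74  2.01 -0.52  0.59 -0.39] [np.float64(0.0010132818402594497), np.float64(7.2755305148492306e-06), np.float64(0.41389580933875614)]
3 [0.46 0.32 0.04] [ 0.31  0.3  -0.82  2.22 -0.61  0.28 -0.32] [np.float64(0.006774775612565891), np.float64(9.608179820414468e-05), np.float64(0.19787851875333384)] capz [-0.43 -0.9  -0.  ]
 high [ 0.35  0.05 -0.82  2.16 -0.66  0.55 -0.4 ] [np.float64(0.0016573110814000866), np.float64(5.700153240965583e-06), np.float64(0.26146270944618655)]
```

```bash
cat >> place.py <<'E'
def blend(Q,obs,f0,f1,n,bump,cl=.8,Q0=None):
    q=obs['joint_pos'] if Q0 is None else Q0; rr=rows(q,Q,obs,n,f0,f1)
    for k,r in enumerate(rr): f=f0+(f1-f0)*(k+1)/n; r[3]+=int(round(bump*np.sin(np.pi*f)));r[0]=cl
    return rr
E
python3 - <<'E'
from place import *
ct=np.load('ctA.npy'); o=manip.get_obs()
t,Rm=place_tcp(ct,1,.155); Q,*e=ik(t,Rm,np.array([.35,.37,-.64,1.83,-.42,.67,-.37]),4); np.save('Q.npy',Q)
print(blend(Q,o,0,.4,10,110))
E
```

```text
[[0.8, -5, -3, 4, 0.06, 0.03, -0.06], [0.8, -10, -4, 7, 0.12, 0.05, -0.12], [0.8, -15, -4, 10, 0.18, 0.08, -0.18], [0.8, -20, -2, 13, 0.25, 0.1, -0.23], [0.8, -26, 1, 16, 0.31, 0.13, -0.29], [0.8, -32, 7, 17, 0.37, 0.15, -0.35], [0.8, -37, 13, 19, 0.43, 0.18, -0.4], [0.8, -42, 22, 20, 0.5, 0.21, -0.46], [0.8, -47, 31, 21, 0.56, 0.23, -0.51], [0.8, -52, 42, 20, 0.62, 0.26, -0.56]]
```

Emit:
{"fn": "step_arm", "kwargs": {
  "moves": [
    [0.8,-5,-3,10,0.06,0.03,-0.06],
    [0.8,-10,-4,20,0.12,0.05,-0.12],
    [0.8,-15,-4,30,0.18,0.08,-0.18],
    [0.8,-20,-2,35,0.25,0.1,-0.23],
    [0.8,-26,1,40,0.31,0.13,-0.29],
    [0.8,-32,7,40,0.37,0.15,-0.35],
    [0.8,-37,13,40,0.43,0.18,-0.4],
    [0.8,-42,22,40,0.5,0.21,-0.46],
    [0.8,-47,31,40,0.56,0.23,-0.51],
    [0.8,-52,42,40,0.62,0.26,-0.56]
  ]
}}

```text
clock: 8.45
position: [0.5938, -0.0045, 0.2058]
ee_rot: [0.505, 0.83, 0.043, 0.232]
ft_force: [-1.2, -0.6, -3.4]
grip_width: 0.576
grasp_force: 42.7
```

```bash
python3 kfit.py | tail -3
python3 - <<'E'
from place import *
Q=np.load('Q.npy'); o=manip.get_obs(); print(o['joint_pos'],o['position'],o['grip_width'],fk(o['joint_pos'])[0]-o['position'])
for r in blend(Q,o,0,1,14,40): print(r)
E
```

```text
[[-0.0, -0.0, 0.0], [0.0, -0.011, 0.258], [-0.0, -0.011, -0.0], [0.0, -0.012, 0.449], [0.0, -0.012, 0.0], [-0.0, -0.0, 0.49], [0.0, -0.0, -0.0]] 0.3430904073577382
[ 0. -0.  0. -0. -0.  0. -0.  0. -0.  0. -0.  0.  0.  0.  0. -0. -0. -0.
  0. -0. -0.]
[ 1.13  0.17 -1.4   1.94  0.59  0.85 -0.08] [ 0.59 -0.    0.21] 0.5762326356340234 [ 0. -0. -0.]
[0.8, -1, 19, 0, 0.09, 0.02, -0.04]
[0.8, -2, 38, -1, 0.17, 0.03, -0.08]
[0.8, -2, 57, 0, 0.26, 0.06, -0.13]
[0.8, -2, 76, 0, 0.34, 0.08, -0.17]
[0.8, -2, 95, -1, 0.41, 0.1, -0.22]
[0.8, -1, 113, -3, 0.49, 0.13, -0.27]
[0.8, 0, 132, -6, 0.56, 0.15, -0.32]
[0.8, 3, 150, -11, 0.63, 0.18, -0.38]
[0.8, 5, 167, -17, 0.7, 0.21, -0.43]
[0.8, 9, 184, -25, 0.76, 0.23, -0.49]
[0.8, 13, 200, -34, 0.82, 0.26, -0.55]
[0.8, 17, 215, -45, 0.88, 0.29, -0.61]
[0.8, 23, 230, -56, 0.93, 0.31, -0.68]
[0.8, 29, 244, -67, 0.98, 0.34, -0.74]
```

Emit:
{"fn": "step_arm", "kwargs": {
  "moves": [
    [0.8,-1,19,0,0.09,0.02,-0.04],
    [0.8,-2,38,-1,0.17,0.03,-0.08],
    [0.8,-2,57,0,0.26,0.06,-0.13],
    [0.8,-2,76,0,0.34,0.08,-0.17],
    [0.8,-2,95,-1,0.41,0.1,-0.22],
    [0.8,-1,113,-3,0.49,0.13,-0.27],
    [0.8,0,132,-6,0.56,0.15,-0.32],
    [0.8,3,150,-11,0.63,0.18,-0.38],
    [0.8,5,167,-17,0.7,0.21,-0.43],
    [0.8,9,184,-25,0.76,0.23,-0.49]
  ]
}}

```text
clock: 9.45
position: [0.6036, 0.1791, 0.1806]
ee_rot: [0.737, 0.632, 0.232, -0.059]
ft_force: [0.0, 0.0, -3.2]
grip_width: 0.573
grasp_force: 42.7
```

Run:
```python
from place import *
ct=np.load('ctA.npy');o=manip.get_obs(); print(o['joint_pos'],o['position'],o['grip_width'])
t,Rm=place_tcp(ct,1,.155);delta(t,Rm)
```

```text
[ 0.89  0.46 -1.29  1.82  0.21  0.8  -0.55] [0.6  0.18 0.18] 0.5726205047750447
shift mm [ 18.7  60.3 -42.1] rot [ 0.23  0.14 -0.22] deg 20.0 t 9.45
```

Emit:
{"fn": "step_arm", "kwargs": {
  "moves": [
    [0.8,10,30,-10,0.12,0.07,-0.11],
    [0.8,19,60,-20,0.23,0.14,-0.22],
    [0.8,19,60,-20,0.23,0.14,-0.22],
    [0.8,19,60,-20,0.23,0.14,-0.22]
  ]
}}

```text
clock: 9.85
position: [0.622, 0.2386, 0.16]
ee_rot: [0.804, 0.512, 0.255, -0.16]
ft_force: [-1.6, -0.1, -3.0]
grip_width: 0.569
grasp_force: 43.0
```

Run:
```python
from place import *
ct=np.load('ctA.npy');o=manip.get_obs(); print(o['joint_pos'],o['position'],o['grip_width'])
c=cam('wrist');save(c,'w3');c=cam('top');save(c,'top3');c=cam('side');save(c,'side3')
t=cv2.resize(cv2.imread('pics/top3.png')[150:320,130:310],None,fx=2.2,fy=2.2,interpolation=3)
w=cv2.resize(cv2.imread('pics/side3.png')[170:370,200:400],(374,374),interpolation=3)
cv2.imwrite('pics/m3.png',np.hstack([t,w]))
cv2.imwrite('pics/w3b.png',cv2.imread('pics/w3.png'))
t,Rm=place_tcp(ct,1,.155);delta(t,Rm)
```

```text
[ 0.77  0.57 -1.21  1.79  0.12  0.69 -0.77] [0.62 0.24 0.16] 0.5692681603859425
shift mm [ -0.6   1.1 -23.1] rot [ 0.    0.01 -0.01] deg 0.5 t 10.0
```

View pics/m3.png

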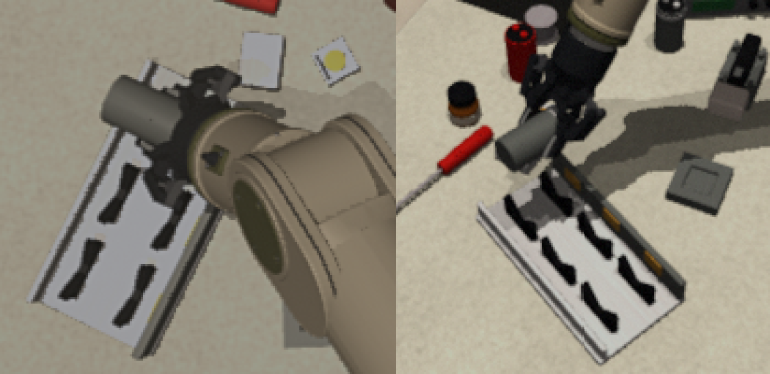

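View pics/w3.png

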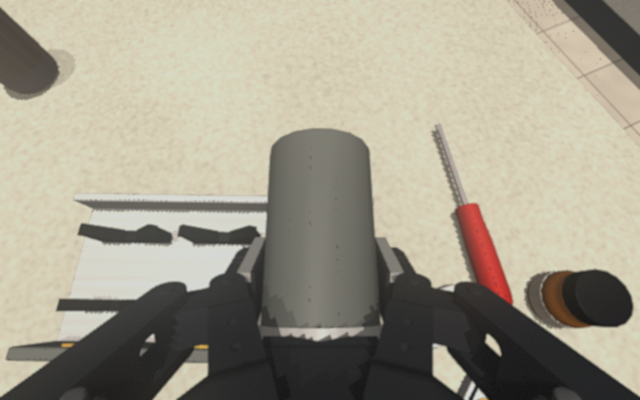

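The cap is held squarely and parallel to the rack. Next I'll check the rack pose against the side and wrist views.

Run:
```python
from place import *
c,s=np.cos(np.radians(TH)),np.sin(np.radians(TH))
def W(x,y,z): return [XR+(x*c-y*s)/1e3,YR+(x*s+y*c)/1e3,z/1e3]
L={'stopfar y145':(70,145,38),'V3 far tip+':(32,125,46),'V3 far tip-':(32,55,46),'V2far tip+':(32,35,46),'V2far tip-':(32,-35,46),'V3 near+':(-32,125,46),'bar top in +':(-61,145,55)}
P=[W(*v) for v in L.values()]
for k,a,b in zip(L,proj('w3',P),proj('side3',P)): print(k,a,'side crop',(b-[200,170])*1.87+[396,0])
```

```text
stopfar y145 [ 72.64 196.92] side crop [603.07 346.3 ]
V3 far tip+ [ 76.65 234.35] side crop [616.06 314.52]
V3 far tip- [155.6 234.9] side crop [582.43 277.25]
V2far tip+ [178.1  235.06] side crop [573.18 267.  ]
V2far tip- [256.7  235.64] side crop [541.99 232.41]
V3 near+ [ 55.4  311.12] side crop [653.21 286.1 ]
bar top in + [  7.94 351.97] side crop [679.97 280.57]
```

```bash
sed -i 's/XR,YR=.541,.278/XR,YR=.5434,.2785/' place.py
python3 - <<'E'
from place import *
ct=np.load('ctA.npy'); t,Rm=place_tcp(ct,1,.056); delta(t,Rm)
E
```

```text
shift mm [   1.8    1.6 -122.1] rot [ 0.    0.01 -0.01] deg 0.5 t 10.0
```

Emit:
{"fn": "step_arm", "kwargs": {
  "moves": [
    [0.8,2,2,-30,0,0.01,-0.01],
    [0.8,2,2,-65,0,0.01,-0.01],
    [0.8,2,2,-90,0,0.01,-0.01],
    [0.8,2,2,-105,0,0.01,-0.01],
    [0.8,2,2,-113,0,0.01,-0.01],
    [0.8,2,2,-118,0,0.01,-0.01],
    [0.8,2,2,-120,0,0.01,-0.01],
    [0.8,2,2,-121,0,0.01,-0.01],
    [0.8,2,2,-121,0,0.01,-0.01]
  ]
}}

```text
clock: 10.9
position: [0.625, 0.2424, 0.0423]
ee_rot: [0.807, 0.508, 0.254, -0.161]
ft_force: [-5.9, -0.3, 4.2]
grip_width: 0.573
grasp_force: 44.0
```

Emit:
{"fn": "step_arm", "kwargs": {
  "moves": [
    [0.4,0,0,1,0,0,0],
    [0.35,0,0,1,0,0,0],
    [0.3,0,0,1,0,0,0],
    [0.25,0,0,1,0,0,0],
    [0.2,0,0,1,0,0,0],
    [0.2,0,0,1,0,0,0]
  ]
}}

```text
clock: 11.5
position: [0.625, 0.241, 0.0413]
ee_rot: [0.808, 0.507, 0.253, -0.161]
ft_force: [0.9, -0.0, 0.3]
grip_width: 0.797
grasp_force: 0.0
```

Run:
```python
from place import *
c=cam('wrist');save(c,'w4');c=cam('side');save(c,'side4')
w=cv2.resize(cv2.imread('pics/w4.png'),(480,300))
s=cv2.resize(cv2.imread('pics/side4.png')[200:360,210:370],(300,300),interpolation=3)
cv2.imwrite('pics/m4.png',np.hstack([w,s])); print(manip.get_obs()['grip_width'])
```

```text
0.8052711092952727
```

View pics/m4.png

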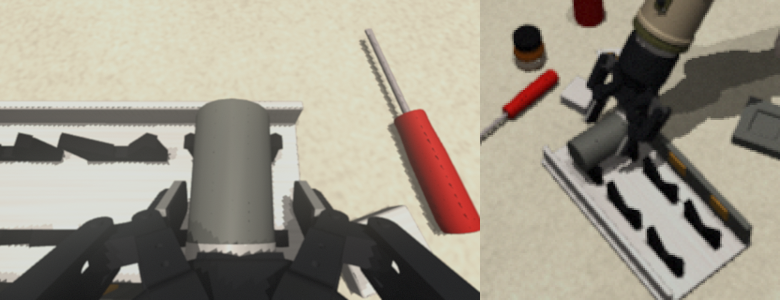

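Cap A lies in saddle 1, terminals towards the bar. I'll retreat, then check that B hasn't moved.

Emit:
{"fn": "step_arm", "kwargs": {
  "moves": [
    [0.2,-6,-14,22,0,0,0],
    [0.2,-14,-30,48,0,0,0],
    [0.1,-22,-46,74,0,0,0],
    [0,-30,-60,110,0,0,0],
    [0,-40,-90,150,0,0,0],
    [0,-40,-100,160,0,0,0]
  ]
}}

```text
clock: 12.2
position: [0.5861, 0.138, 0.2044]
ee_rot: [0.808, 0.506, 0.254, -0.16]
ft_force: [0.4, 0.2, -1.4]
grip_width: 1.001
grasp_force: 0.0
```

```bash
cat > chk.py <<'E'
from h import *
def chk(name,box):
    a=cv2.imread('pics/top0.png').astype(int);b=cv2.imread(f'pics/{name}.png').astype(int); x0,y0,x1,y1=box
    return np.abs(a-b)[y0:y1,x0:x1].max(2).mean()
E
python3 - <<'E'
from place import *; from chk import *
c=cam('top');save(c,'top4'); print('B diff',chk('top4',(365,205,402,240)),'scanner',chk('top4',(320,265,400,305)),'std',chk('top4',(270,165,297,190)))
o=manip.get_obs();q=o['joint_pos'];print(q,o['position'])
G=[.588,-.163,.056]; 
for ps in(-30,-40,-20):
    Rm=pose(ps,35,1);t=grasp2tcp(G,Rm)+.003*Rm[:,2]*0
    Q,*e=ik(t,Rm,np.array([.6,.4,-.7,2.2,1.9,.7,-.5]),6); Qh,*e2=ik(t+[0,0,.09],Rm,Q,4); print(ps,t,Q,e[2],Qh,e2)
E
```

```text
B diff 8.481853281853281 scanner 43.7071875 std 7.5525925925925925
[ 1.15  0.51 -1.41  1.84  0.01  0.83 -0.6 ] [0.59 0.14 0.2 ]
-30 [ 0.6  -0.17  0.05] [ 0.75  0.46 -0.82  2.33  2.21  0.81 -0.84] 0.08980233377900548 [ 0.85  0.18 -0.91  2.31  1.91  0.58 -0.63] [np.float64(0.00891396529184682), np.float64(2.3851569314084075e-05), np.float64(0.10964000659171358)]
-40 [ 0.6  -0.17  0.05] [ 0.59  0.48 -0.76  2.27  1.98  0.95 -0.84] 0.14717261154490968 [ 0.69  0.24 -0.86  2.25  1.7   0.8  -0.6 ] [np.float64(0.005883634386542954), np.float64(2.870460650774323e-05), np.float64(0.16643226458612315)]
-20 [ 0.6  -0.17  0.05] [ 0.96  0.48 -0.91  2.36  2.48  0.68 -0.84] 0.062381636680492125 [ 1.06  0.16 -0.98  2.34  2.26  0.39 -0.78] [np.float64(0.010136943979452124), np.float64(2.4496874595461524e-05), np.float64(0.08199342696508838)]
```

Run:
```python
from place import *
o=manip.get_obs();q=o['joint_pos']
G=[.588,-.163,.056]; 
for ps in(-50,-60):
    Rm=pose(ps,35,1);t=grasp2tcp(G,Rm)
    Q,*e=ik(t,Rm,np.array([.6,.4,-.8,2.2,1.9,.9,-.7]),6); Qh,*e2=ik(t+[0,0,.09],Rm,Q,4); print(ps,t,Q,e[2],Qh,e2)
np.save('Qb.npy',Qh)
for f in(0,.25,.5,.75,1): print(fk(q+f*(Qh-q))[0],fk(q+f*(Qh-q))[1][:,2])
print('\n'.join(map(str,blend(Qh,o,0,1,16,60,0))))
```

```text
-50 [ 0.6  -0.17  0.05] [ 0.52  0.55 -0.78  2.19  1.8   1.11 -0.83] 0.22992246397847005 [ 0.6   0.32 -0.86  2.17  1.58  1.01 -0.62] [np.float64(0.0021218808609545173), np.float64(2.2660210671855384e-05), np.float64(0.24756874507728543)]
-60 [ 0.6  -0.18  0.05] [ 0.44  0.61 -0.76  2.09  1.65  1.25 -0.85] 0.3285351845664817 [ 0.51  0.41 -0.84  2.07  1.48  1.2  -0.66] [np.float64(0.0014484047960624273), np.float64(1.60014649397286e-05), np.float64(0.3453122929794059)]
[0.59 0.14 0.2 ] [ 0.25  0.52 -0.82]
[0.55 0.06 0.11] [ 0.14  0.19 -0.97]
[ 0.53 -0.04  0.06] [ 0.13 -0.18 -0.98]
[ 0.55 -0.13  0.08] [ 0.23 -0.51 -0.83]
[ 0.6  -0.18  0.14] [ 0.41 -0.71 -0.57]
[0, -12, -16, -17, -0.1, 0.01, 0.05]
[0, -22, -34, -33, -0.2, 0.02, 0.1]
[0, -32, -54, -46, -0.3, 0.03, 0.16]
[0, -40, -77, -57, -0.4, 0.04, 0.21]
[0, -46, -100, -65, -0.5, 0.04, 0.26]
[0, -51, -125, -72, -0.6, 0.05, 0.31]
[0, -54, -149, -77, -0.7, 0.05, 0.36]
[0, -54, -174, -81, -0.81, 0.05, 0.41]
[0, -53, -198, -84, -0.91, 0.05, 0.46]
[0, -49, -221, -86, -1.01, 0.04, 0.51]
[0, -43, -243, -86, -1.11, 0.03, 0.55]
[0, -36, -262, -86, -1.21, 0.02, 0.6]
[0, -27, -280, -84, -1.32, 0.01, 0.64]
[0, -16, -294, -80, -1.42, -0.01, 0.68]
[0, -4, -305, -75, -1.52, -0.03, 0.72]
[0, 9, -313, -69, -1.62, -0.06, 0.76]
```

Emit:
{"fn": "step_arm", "kwargs": {
  "moves": [
    [0,-12,-16,0,-0.1,0.01,0.05],
    [0,-22,-34,0,-0.2,0.02,0.1],
    [0,-32,-54,0,-0.3,0.03,0.16],
    [0,-40,-77,0,-0.4,0.04,0.21],
    [0,-46,-100,0,-0.5,0.04,0.26],
    [0,-51,-125,0,-0.6,0.05,0.31],
    [0,-54,-149,0,-0.7,0.05,0.36],
    [0,-54,-174,0,-0.81,0.05,0.41],
    [0,-53,-198,0,-0.91,0.05,0.46],
    [0,-49,-221,0,-1.01,0.04,0.51]
  ]
}}

```text
clock: 13.25
position: [0.536, -0.0798, 0.2011]
ee_rot: [0.639, 0.742, -0.084, 0.181]
ft_force: [-0.2, -0.3, -0.5]
grip_width: 0.999
grasp_force: 0.0
```

Run:
```python
from place import *
o=manip.get_obs();q=o['joint_pos'];print(q)
G=[.588,-.163,.056]; Rm=pose(-60,35,1);t=grasp2tcp(G,Rm)+[0,0,.12]
Q,*e=ik(t,Rm,q,4); print(Q,e)
delta(t,Rm); print('\n'.join(map(str,blend(Q,o,0,1,6,0,0))))
```

```text
[ 0.95  0.25 -1.24  1.86  0.68  1.22 -0.37]
[ 0.68  0.42 -1.03  2.05  1.48  1.27 -0.59] [np.float64(0.003357896716610737), np.float64(3.959308097333079e-05), np.float64(0.3654648125646891)]
shift mm [ 59.6 -96.5 -35.8] rot [-0.57 -0.1   0.31] deg 37.9 t 13.25
[0, 4, -28, -11, -0.1, -0.0, 0.03]
[0, 10, -52, -19, -0.21, -0.01, 0.07]
[0, 19, -72, -26, -0.3, -0.02, 0.12]
[0, 31, -86, -30, -0.4, -0.04, 0.18]
[0, 44, -94, -33, -0.49, -0.07, 0.24]
[0, 60, -97, -36, -0.57, -0.1, 0.31]
```

Emit:
{"fn": "step_arm", "kwargs": {
  "moves": [
    [0,4,-28,0,-0.1,0,0.03],
    [0,10,-52,0,-0.21,-0.01,0.07],
    [0,19,-72,-5,-0.3,-0.02,0.12],
    [0,31,-86,-20,-0.4,-0.04,0.18],
    [0,44,-94,-33,-0.49,-0.07,0.24],
    [0,60,-97,-36,-0.57,-0.1,0.31],
    [0,60,-97,-36,-0.57,-0.1,0.31]
  ]
}}

```text
clock: 13.95
position: [0.595, -0.1752, 0.1619]
ee_rot: [0.445, 0.769, -0.228, 0.397]
ft_force: [0.0, 0.6, -0.6]
grip_width: 1.002
grasp_force: 0.0
```

Run:
```python
from place import *
c=cam('wrist');save(c,'w5');c=cam('top');save(c,'top5')
w=cv2.resize(cv2.imread('pics/w5.png'),(480,300))
s=cv2.resize(cv2.imread('pics/top5.png')[180:280,350:450],(300,300),interpolation=3)
cv2.imwrite('pics/m5.png',np.hstack([w,s])); print(proj('w5',[[.588,-.163,.102]])*.75)
print((proj('top5',[[.588,-.163,.102]])-[350,180])*3+[480,0])
G=[.588,-.163,.056]; Rm=pose(-60,35,1);delta(grasp2tcp(G,Rm),Rm)
```

```text
[[238.3  100.65]]
[[590.96 123.74]]
shift mm [   0.2   -0.5 -119.4] rot [-0.01  0.    0.01] deg 0.8 t 14.05
```

View pics/m5.png

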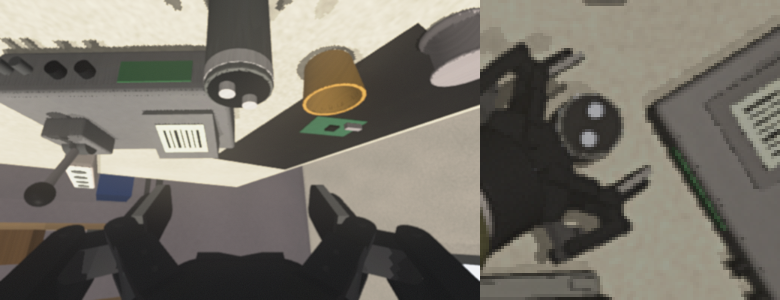

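B hasn't moved: its terminals are at (239,96) in the crop and the prediction was (238,100). Descending.

Emit:
{"fn": "step_arm", "kwargs": {
  "moves": [
    [0.05,0,0,-30,-0.01,0,0.01],
    [0.05,0,0,-60,-0.01,0,0.01],
    [0.05,0,0,-90,-0.01,0,0.01],
    [0.05,0,0,-110,-0.01,0,0.01],
    [0.05,0,0,-117,-0.01,0,0.01],
    [0.05,0,0,-119,-0.01,0,0.01],
    [0.3,0,0,-119,-0.01,0,0.01],
    [0.5,0,0,-119,-0.01,0,0.01],
    [0.8,0,0,-119,-0.01,0,0.01],
    [0.8,0,0,-119,-0.01,0,0.01]
  ]
}}

```text
clock: 15.05
position: [0.5963, -0.1769, 0.0478]
ee_rot: [0.442, 0.768, -0.23, 0.403]
ft_force: [-2.4, 1.4, 7.6]
grip_width: 0.575
grasp_force: 41.0
```

Emit:
{"fn": "step_arm", "kwargs": {
  "moves": [
    [0.8,0,0,0,0,0,0],
    [0.8,0,0,0,0,0,0],
    [0.8,0,0,0,0,0,0]
  ]
}}

```text
clock: 15.35
position: [0.5963, -0.1769, 0.0479]
ee_rot: [0.442, 0.768, -0.23, 0.403]
ft_force: [-2.6, 1.4, 7.7]
grip_width: 0.574
grasp_force: 41.0
```

Emit:
{"fn": "step_arm", "kwargs": {
  "moves": [
    [0.8,0,0,15,0,0,0],
    [0.8,-5,5,35,0,0,0],
    [0.8,-10,10,65,0,0,0],
    [0.8,-20,20,100,0,0,0],
    [0.8,-30,40,135,0,0,0],
    [0.8,-30,50,150,0,0,0],
    [0.8,-30,50,150,0,0,0]
  ]
}}

```text
clock: 16.05
position: [0.5667, -0.125, 0.199]
ee_rot: [0.441, 0.768, -0.228, 0.404]
ft_force: [1.1, -0.3, -3.8]
grip_width: 0.575
grasp_force: 42.3
```

Run:
```python
from place import *
o=manip.get_obs();q=o['joint_pos'];print(q,o['grip_width'])
ct=np.load('ctA.npy')
for i in(2,3):
    t,Rm=place_tcp(ct,i,.175); Q,*e=ik(t,Rm,np.array([.5,.2,-.9,2.1,-.3,.5,-.4]),6);print(i,t,Q,e)
    t,Rm=place_tcp(ct,i,.055); Q1,*e=ik(t,Rm,Q,6);print(i,Q1,e)
    if i==2: Q2=Q
np.save('Q.npy',Q2)
print('\n'.join(map(str,blend(Q2,o,0,1,20,60))))
```

```text
[ 0.64  0.3  -1.1   2.08  1.34  1.3  -0.59] 0.5748673537135162
2 [0.54 0.28 0.16] [ 0.53  0.23 -0.91  1.98 -0.43  0.62 -0.47] [np.float64(0.0005124632070453152), np.float64(5.3526613190444485e-06), np.float64(0.4432402214307971)]
2 [ 0.42  0.45 -0.82  2.05 -0.34  0.36 -0.43] [np.float64(0.0014350183122814057), np.float64(7.298347176157569e-06), np.float64(0.30282519021726756)]
3 [0.46 0.32 0.16] [ 0.5   0.03 -0.96  2.13 -0.64  0.6  -0.42] [np.float64(0.002584362997382373), np.float64(2.1399126425523787e-05), np.float64(0.29057833125770927)]
3 [ 0.33  0.31 -0.85  2.22 -0.57  0.27 -0.36] [np.float64(0.00552690030255973), np.float64(6.266710177353311e-05), np.float64(0.20429609634521917)]
[0.8, -12, 11, -12, 0.08, 0.03, -0.03]
[0.8, -24, 25, -22, 0.16, 0.07, -0.06]
[0.8, -36, 41, -32, 0.24, 0.09, -0.09]
[0.8, -47, 59, -39, 0.32, 0.12, -0.12]
[0.8, -57, 78, -46, 0.4, 0.14, -0.16]
[0.8, -66, 99, -51, 0.48, 0.16, -0.19]
[0.8, -73, 122, -56, 0.57, 0.17, -0.22]
[0.8, -80, 146, -59, 0.65, 0.18, -0.26]
[0.8, -84, 170, -61, 0.73, 0.19, -0.29]
[0.8, -87, 195, -63, 0.82, 0.2, -0.33]
[0.8, -88, 220, -64, 0.9, 0.2, -0.37]
[0.8, -88, 244, -64, 0.99, 0.2, -0.4]
[0.8, -86, 269, -63, 1.07, 0.19, -0.44]
[0.8, -81, 292, -61, 1.15, 0.19, -0.48]
[0.8, -76, 315, -60, 1.23, 0.17, -0.53]
[0.8, -68, 336, -58, 1.31, 0.16, -0.57]
[0.8, -59, 356, -54, 1.39, 0.14, -0.61]
[0.8, -48, 374, -50, 1.47, 0.12, -0.66]
[0.8, -36, 390, -46, 1.55, 0.1, -0.7]
[0.8, -23, 404, -40, 1.63, 0.08, -0.75]
```

Emit:
{"fn": "step_arm", "kwargs": {
  "moves": [
    [0.8,-12,11,0,0.08,0.03,-0.03],
    [0.8,-24,25,0,0.16,0.07,-0.06],
    [0.8,-36,41,0,0.24,0.09,-0.09],
    [0.8,-47,59,0,0.32,0.12,-0.12],
    [0.8,-57,78,0,0.4,0.14,-0.16],
    [0.8,-66,99,0,0.48,0.16,-0.19],
    [0.8,-73,122,0,0.57,0.17,-0.22],
    [0.8,-80,146,0,0.65,0.18,-0.26],
    [0.8,-84,170,0,0.73,0.19,-0.29],
    [0.8,-87,195,0,0.82,0.2,-0.33]
  ]
}}

```text
clock: 17.05
position: [0.478, 0.0679, 0.1953]
ee_rot: [0.658, 0.749, -0.009, 0.074]
ft_force: [0.2, -0.2, -2.6]
grip_width: 0.574
grasp_force: 42.1
```

Run:
```python
from place import *
o=manip.get_obs();q=o['joint_pos'];print(q,o['grip_width'])
Rg=R.from_quat([.442,.768,-.23,.403]).as_matrix(); ct=Rg.T@(np.array([.588,-.163,.0475])-[.5963,-.1769,.0479]); print(ct); ct[1]=0; np.save('ctB.npy',ct)
t,Rm=place_tcp(ct,2,.175); Q,*e=ik(t,Rm,q,4);print(Q,e); delta(t,Rm)
print('\n'.join(map(str,blend(Q,o,0,1,10,0))))
```

```text
[ 0.97  0.13 -1.35  1.89  0.28  1.18 -0.34] 0.5737778005271318
[ 0.01 -0.   -0.01]
[ 0.79  0.36 -1.23  1.97 -0.14  0.6  -0.69] [np.float64(0.0018276378296890549), np.float64(2.2351622378046744e-05), np.float64(0.23850971868142667)]
shift mm [ 65.2 210.3 -36.5] rot [ 0.75 -0.03 -0.52] deg 52.1 t 17.05
[0.8, 7, 24, -10, 0.08, -0.02, -0.03]
[0.8, 13, 49, -17, 0.16, -0.03, -0.07]
[0.8, 19, 72, -24, 0.24, -0.04, -0.12]
[0.8, 25, 96, -28, 0.32, -0.05, -0.16]
[0.8, 31, 118, -32, 0.4, -0.05, -0.21]
[0.8, 38, 139, -34, 0.47, -0.05, -0.27]
[0.8, 44, 159, -35, 0.54, -0.05, -0.32]
[0.8, 51, 178, -36, 0.61, -0.05, -0.39]
[0.8, 58, 195, -36, 0.68, -0.04, -0.45]
[0.8, 65, 210, -36, 0.75, -0.03, -0.52]
```

Emit:
{"fn": "step_arm", "kwargs": {
  "moves": [
    [0.8,7,24,-5,0.08,-0.02,-0.03],
    [0.8,13,49,-5,0.16,-0.03,-0.07],
    [0.8,19,72,-5,0.24,-0.04,-0.12],
    [0.8,25,96,-5,0.32,-0.05,-0.16],
    [0.8,31,118,-5,0.4,-0.05,-0.21],
    [0.8,38,139,-5,0.47,-0.05,-0.27],
    [0.8,44,159,-10,0.54,-0.05,-0.32],
    [0.8,51,178,-20,0.61,-0.05,-0.39],
    [0.8,58,195,-36,0.68,-0.04,-0.45],
    [0.8,65,210,-36,0.75,-0.03,-0.52]
  ]
}}

```text
clock: 18.05
position: [0.5424, 0.277, 0.1564]
ee_rot: [0.807, 0.508, 0.252, -0.163]
ft_force: [-0.1, -0.0, -2.9]
grip_width: 0.573
grasp_force: 42.3
```

Emit:
{"fn": "step_arm", "kwargs": {
  "moves": [
    [0.8,0,0,0,0,0,0],
    [0.8,0,0,0,0,0,0]
  ]
}}

```text
clock: 18.25
position: [0.5431, 0.2772, 0.1592]
ee_rot: [0.805, 0.511, 0.253, -0.161]
ft_force: [0.1, 0.0, -2.7]
grip_width: 0.57
grasp_force: 42.3
```

Run:
```python
from place import *
ct=np.load('ctB.npy'); print(manip.get_obs()['joint_pos'])
t,Rm=place_tcp(ct,2,.058); delta(t,Rm)
```

```text
[ 0.83  0.4  -1.29  1.97 -0.07  0.61 -0.74]
shift mm [   0.1    1.  -117.4] rot [ 0. -0. -0.] deg 0.2 t 18.25
```

Emit:
{"fn": "step_arm", "kwargs": {
  "moves": [
    [0.8,0,1,-30,0,0,0],
    [0.8,0,1,-65,0,0,0],
    [0.8,0,1,-90,0,0,0],
    [0.8,0,1,-105,0,0,0],
    [0.8,0,1,-111,0,0,0],
    [0.8,0,1,-115,0,0,0],
    [0.8,0,1,-117,0,0,0],
    [0.8,0,1,-117,0,0,0]
  ]
}}

```text
clock: 19.05
position: [0.5441, 0.2794, 0.0441]
ee_rot: [0.805, 0.511, 0.255, -0.161]
ft_force: [-2.0, -0.2, -0.1]
grip_width: 0.572
grasp_force: 42.6
```

Emit:
{"fn": "step_arm", "kwargs": {
  "moves": [
    [0.4,0,0,0,0,0,0],
    [0.35,0,0,0,0,0,0],
    [0.3,0,0,0,0,0,0],
    [0.25,0,0,0,0,0,0],
    [0.2,0,0,0,0,0,0],
    [0.2,0,0,0,0,0,0]
  ]
}}

```text
clock: 19.65
position: [0.544, 0.2791, 0.0434]
ee_rot: [0.805, 0.51, 0.254, -0.161]
ft_force: [0.1, -0.7, 0.4]
grip_width: 0.799
grasp_force: 0.0
```

Emit:
{"fn": "step_arm", "kwargs": {
  "moves": [
    [0.2,-6,-14,22,0,0,0],
    [0.2,-14,-30,48,0,0,0],
    [0.1,-22,-46,74,0,0,0],
    [0,-30,-60,110,0,0,0],
    [0,-40,-90,150,0,0,0],
    [0,-40,-110,170,0,0,0],
    [0,-40,-130,180,0,0,0]
  ]
}}

```text
clock: 20.35
position: [0.5034, 0.1502, 0.2242]
ee_rot: [0.804, 0.511, 0.255, -0.162]
ft_force: [-0.1, -1.9, 0.7]
grip_width: 0.995
grasp_force: 0.0
```

Run:
```python
from place import *
o=manip.get_obs(); q=o['joint_pos'];print(q,o['position'])
c=cam('side');save(c,'side6');c=cam('top');save(c,'top6')
s=cv2.resize(cv2.imread('pics/side6.png')[180:370,200:390],(380,380),interpolation=3)
t=cv2.resize(cv2.imread('pics/top6.png')[150:320,135:305],(380,380),interpolation=3)
cv2.imwrite('pics/m6.png',np.hstack([s,t]))
# standard: tool down, closing along std's axes
for yaw in (31,31+90,31-90,31+180):   # tool y heading
    y=np.array([np.cos(np.radians(yaw)),np.sin(np.radians(yaw)),0]);z=np.array([0,0,-1.]);Rm=np.c_[np.cross(y,z),y,z]
    Q,*e=ik([.6996,.0779,.004],Rm,q,6); print(yaw,Q,e); delta([.6996,.0779,.12],Rm)
```

```text
[ 1.49 -0.07 -1.45  2.01 -0.76  1.02 -0.03] [0.5  0.15 0.22]
31 [ 0.29  0.81 -0.71  1.4   0.55  1.13  0.04] [np.float64(0.006352042631864036), np.float64(6.120130594376994e-05), np.float64(0.755426631302991)]
shift mm [ 193.   -65.6 -104.6] rot [-0.63 -0.02  0.96] deg 65.7 t 20.45
121 [ 0.39  0.88 -0.88  1.4   0.7   1.19  1.54] [np.float64(0.007347490230657075), np.float64(6.923616647884335e-05), np.float64(0.5877713231264946)]
shift mm [ 193.   -65.6 -104.6] rot [-0.55 -0.59  2.46] deg 148.2 t 20.45
-59 [ 0.17  0.75 -0.51  1.41  0.39  1.08 -1.44] [np.float64(0.006493273353792383), np.float64(9.372626958094804e-05), np.float64(0.9580251814967256)]
shift mm [ 193.   -65.6 -104.6] rot [-0.45  0.42 -0.56] deg 47.8 t 20.45
211 [-0.55  0.76  0.56  1.46 -0.44  1.05 -2.5 ] [np.float64(0.012307948392334442), np.float64(0.0002518093716297002), np.float64(0.10254286983283167)]
shift mm [ 193.   -65.6 -104.6] rot [-0.02  0.74 -2.08] deg 126.2 t 20.45
```

View pics/m6.png

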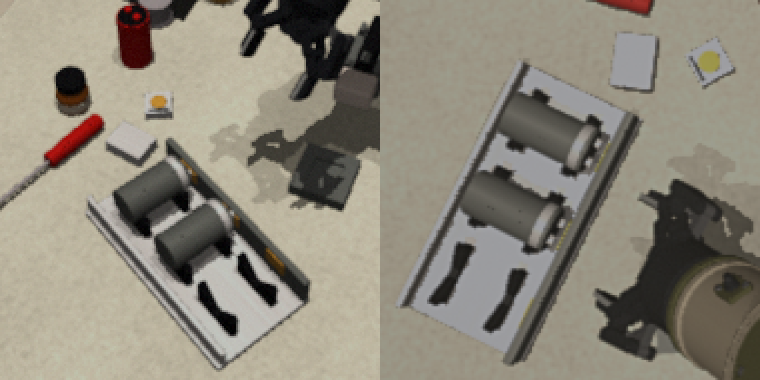

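Both caps lie in saddles 1 and 2 with their terminals at the bar. Next is the standard.

Emit:
{"fn": "step_arm", "kwargs": {
  "moves": [
    [0,20,-7,0,-0.09,0,0.14],
    [0,45,-15,0,-0.18,-0.01,0.27],
    [0,70,-22,0,-0.27,-0.01,0.41],
    [0,95,-32,0,-0.36,-0.01,0.55],
    [0,120,-40,-20,-0.45,-0.02,0.69],
    [0,150,-50,-40,-0.54,-0.02,0.82],
    [0,193,-66,-60,-0.63,-0.02,0.96],
    [0,193,-66,-85,-0.63,-0.02,0.96],
    [0,193,-66,-105,-0.63,-0.02,0.96],
    [0,193,-66,-105,-0.63,-0.02,0.96]
  ]
}}

```text
clock: 21.45
position: [0.6953, 0.087, 0.1123]
ee_rot: [0.486, 0.874, -0.007, -0.008]
ft_force: [0.0, -0.2, 0.3]
grip_width: 1.002
grasp_force: 0.0
```

```bash
cat > std.py <<'E'
from place import *
def down(yaw):
    y=np.array([np.cos(np.radians(yaw)),np.sin(np.radians(yaw)),0]);z=np.array([0,0,-1.]);return np.c_[np.cross(y,z),y,z]
E
python3 - <<'E'
from std import *
o=manip.get_obs();print(o['joint_pos'],o['position'])
c=cam('wrist');save(c,'w7'); im=c['image']
p=proj('w7',[[.6996,.0779,.016]])[0]; print(p)
g=cv2.cvtColor(im,cv2.COLOR_BGR2GRAY); hsv=cv2.cvtColor(im,cv2.COLOR_BGR2HSV)
x,y=map(int,p); print(g[max(0,y-40):y+45:6,x-50:x+55:6]); print(hsv[y-40:y+45:8,x-50:x+55:8,1])
cv2.imwrite('pics/w7c.png',cv2.resize(im[max(0,y-75):y+75,max(0,x-90):x+90],None,fx=4,fy=4,interpolation=3))
delta([.6996,.0779,.12],down(31))
E
```

```text
[ 0.38  0.78 -0.92  1.31  0.6   1.36  0.02] [0.7  0.09 0.11]
[319.74 211.07]
[[141 144 144 141 142 139 139 139 138 142 139 145 146 143 142 145 221 225]
 [142 140 141 143 139 141 140 139 137 143 144 142 140 142 139 137 208 213]
 [141 143 138 142 142 129  98  99 102 101 107 104 110 121 114 126 193 200]
 [111 112 110 109 110 126 135 107 110 114 117 118 116 115 113 112 116 113]
 [110 113 107 110 108 111 113 111 107 100 103  98  98 110 111 116 114 113]
 [108 107 106 106 106 109 113 101  93  95  91 113 115 109 114 110 111 111]
 [108 106 109 107 108 111 113  93  94  94  94  95 113 112 110 112 114 113]
 [104 108 108 110 111 109 112  90  92  94  93  94 113 105 111 112 126 112]
 [107 107 107 107 107 108 111 100  92  93  94 110 113 107 110 155 195 195]
 [105 105 106 106 105 110 111 110 111 110 113 112 114 107 150 198 192 198]
 [103 105 106 109 109 107 110 108 111 113 113 112 112 108 151 196 194 191]
 [111 108 108 105 107 108 104 108 109 112 108 108 108 108 154 196 191 196]
 [109 107 107 107 105 107 108 108 107 108 109 110 109 108 134 198 197 196]
 [109 107 108 105 107 106 106 110 106 109 109 108 111 111 108 197 194 196]
 [106 113 107 107 112 109 107 108 113 108 111 110 112 114 108 196 198 196]]
[[ 37  39  38  36  39  40  39  38  36  38  38  37  29  20]
 [ 40  36  40  39  40  38  39  37  37  38  36  37  40  40]
 [ 38  39  40  38  22  24  24  25  23  21  34  35  40  34]
 [ 35  37  38  36  22  22  23  33  22  23  38  35  35  35]
 [ 38  38  36  35  24  48 122 122 116  22  35  39  35  36]
 [ 37  38  37  40  22 118 125 122 120  26  41  38  37  39]
 [ 37  38  36  39  22  27 124 122  84  24  39  38  40  40]
 [ 38  37  39  39  24  24  24  26  24  22  36  40  40  40]
 [ 39  36  39  37  38  38  38  38  38  38  39  40  40  40]
 [ 40  39  39  39  38  37  36  41  38  38  39  40  40  40]
 [ 37  36  39  38  39  38  38  38  39  38  40  40  39  38]]
shift mm [  4.3 -10.6   5.8] rot [ 0.   -0.02 -0.02] deg 1.5 t 21.5
```

```bash
cat > meas.py <<'E'
from std import *
def stdpose(name,guess,z=.016):
    im=cv2.imread(f'pics/{name}.png'); hsv=cv2.cvtColor(cv2.GaussianBlur(im,(3,3),0),cv2.COLOR_BGR2HSV); S=hsv[...,1]; H=hsv[...,0]
    p=proj(name,[guess])[0]; x0,y0=(p-45).astype(int); box=S[y0:y0+90,x0:x0+90]
    dot=(box>75).astype(np.uint8); n,l,st,ce=cv2.connectedComponentsWithStats(dot); k=1+np.argmax(st[1:,4]); cd=ce[k]+[x0,y0]
    m=((box<31)|(box>75)).astype(np.uint8); n,l,st,_=cv2.connectedComponentsWithStats(m); kk=l[int(cd[1]-y0),int(cd[0]-x0)]
    mm=(l==kk).astype(np.uint8); cn=max(cv2.findContours(mm,0,2)[0],key=cv2.contourArea); r=cv2.minAreaRect(cn)
    bx=cv2.boxPoints(r)+[x0,y0]; W=onz(name,bx,z)
    print('dot',onz(name,[cd],z),'rect',W.mean(0),[np.round(np.linalg.norm(W[i]-W[(i+1)%4])*1e3,1) for i in range(4)],[round(np.degrees(np.arctan2(*(W[(i+1)%4]-W[i])[1::-1]))%90,1) for i in range(4)],st[kk,4])
E
python3 - <<'E'
from meas import *
stdpose('w7',[.6996,.0779,.016])
E
```

```text
dot [[0.7  0.08 0.02]] rect [0.7  0.08 0.02] [np.float64(22.6), np.float64(22.2), np.float64(23.1), np.float64(22.3)] [np.float64(32.1), np.float64(32.7), np.float64(32.5), np.float64(31.3)] 621
```

```bash
sed -i "s/^    m=.*astype(np.uint8); n/    m=cv2.morphologyEx(((box<31)|(box>60)).astype(np.uint8),cv2.MORPH_CLOSE,np.ones((5,5),np.uint8)); n/" meas.py
python3 - <<'E'
from meas import *
np.set_printoptions(precision=4)
stdpose('w7',[.6996,.0779,.016])
E
```

```text
dot [[0.7008 0.0796 0.016 ]] rect [0.7    0.0813 0.016 ] [np.float64(42.5), np.float64(39.7), np.float64(42.5), np.float64(41.6)] [np.float64(28.6), np.float64(29.7), np.float64(31.0), np.float64(29.7)] 2414
```

Run:
```python
from meas import *
delta([.7008,.0796,.006],down(30.5))
```

```text
shift mm [   5.5   -8.9 -108.2] rot [ 0.   -0.02 -0.03] deg 1.9 t 21.5
```

Emit:
{"fn": "step_arm", "kwargs": {
  "moves": [
    [0.25,5,-9,-30,0,-0.02,-0.03],
    [0.25,5,-9,-60,0,-0.02,-0.03],
    [0.25,5,-9,-85,0,-0.02,-0.03],
    [0.25,5,-9,-85,0,-0.02,-0.03],
    [0.25,5,-9,-85,0,-0.02,-0.03]
  ]
}}

```text
clock: 22.0
position: [0.7018, 0.0751, 0.0329]
ee_rot: [0.503, 0.864, 0.001, 0.002]
ft_force: [-0.4, -0.1, 0.3]
grip_width: 0.75
grasp_force: 0.0
```

Run:
```python
from meas import *
np.set_printoptions(precision=4)
c=cam('wrist');save(c,'w8'); stdpose('w8',[.7008,.0796,.016])
delta([.7008,.0796,.006],down(30.5))
```

```text
dot [[0.7007 0.0798 0.016 ]] rect [0.6996 0.0814 0.016 ] [np.float64(39.0), np.float64(42.5), np.float64(41.7), np.float64(42.5)] [np.float64(29.5), np.float64(31.5), np.float64(29.6), np.float64(27.8)] 5193
shift mm [ -1.6   4.5 -28.2] rot [0.    0.006 0.017] deg 1.0 t 22.05
```

Emit:
{"fn": "step_arm", "kwargs": {
  "moves": [
    [0.25,-2,4,-10,0,0.006,0.017],
    [0.25,-2,4,-22,0,0.006,0.017],
    [0.25,-2,4,-28,0,0.006,0.017],
    [0.25,-2,4,-28,0,0.006,0.017],
    [0.5,-2,4,-28,0,0.006,0.017],
    [0.7,-2,4,-28,0,0.006,0.017],
    [0.7,-2,4,-28,0,0.006,0.017],
    [0.7,-2,4,-28,0,0.006,0.017]
  ],
  "grip_force": 30
}}

```text
clock: 22.85
position: [0.7001, 0.0782, 0.0058]
ee_rot: [0.496, 0.868, -0.001, 0.0]
ft_force: [0.6, 1.1, 3.3]
grip_width: 0.457
grasp_force: 31.3
```

Run:
```python
from meas import *
np.set_printoptions(precision=4)
print(manip.get_obs()['position'])
c=cam('wrist');save(c,'w9'); stdpose('w9',[.7008,.0796,.016])
```

```text
[0.7001 0.0782 0.0058]
dot [[0.7003 0.0794 0.016 ]] rect [0.6995 0.0806 0.016 ] [np.float64(40.4), np.float64(42.5), np.float64(43.7), np.float64(42.4)] [np.float64(30.7), np.float64(32.8), np.float64(30.6), np.float64(28.3)] 7299
```

Run:
```python
from meas import *
o=manip.get_obs();q=o['joint_pos'];print(q)
for yaw in(1.65,):
    Rm=down(yaw);Q,*e=ik([.4305,.0943,.02],Rm,q,6);print(yaw,Q,e);Q,*e=ik([.4305,.03,.13],Rm,q,6);print(yaw,Q,e);delta([.4305,.03,.13],Rm)
```

```text
[ 0.37  0.87 -0.86  1.39  0.68  1.19 -0.03]
1.65 [ 0.55  0.32 -0.94  2.1   0.34  0.87 -0.56] [np.float64(0.003676194466350495), np.float64(4.038186067243507e-05), np.float64(0.31733383401608783)]
1.65 [ 0.61  0.04 -0.78  2.04  0.03  1.08 -0.16] [np.float64(0.005390120525900576), np.float64(4.968289499548404e-05), np.float64(0.3839726636655274)]
shift mm [-269.6  -48.2  124.2] rot [ 0.  -0.  -0.5] deg 28.9 t 22.9
```

Emit:
{"fn": "step_arm", "kwargs": {
  "moves": [
    [0.7,0,0,40,0,0,0],
    [0.7,-20,-5,80,0,0,-0.05],
    [0.7,-60,-12,110,0,0,-0.12],
    [0.7,-100,-20,124,0,0,-0.2],
    [0.7,-140,-27,124,0,0,-0.3],
    [0.7,-180,-34,124,0,0,-0.4],
    [0.7,-225,-40,124,0,0,-0.5],
    [0.7,-270,-48,124,0,0,-0.5],
    [0.7,-270,-48,124,0,0,-0.5],
    [0.7,-270,-48,124,0,0,-0.5]
  ]
}}

```text
clock: 23.9
position: [0.4294, 0.0287, 0.1297]
ee_rot: [0.696, 0.718, -0.002, 0.002]
ft_force: [-0.0, -0.3, -0.8]
grip_width: 0.459
grasp_force: 31.0
```

Emit:
{"fn": "step_arm", "kwargs": {
  "moves": [
    [0.7,0,0,0,0,0,0],
    [0.7,0,0,0,0,0,0]
  ]
}}

```text
clock: 24.1
position: [0.4305, 0.0311, 0.1293]
ee_rot: [0.695, 0.719, 0.0, -0.001]
ft_force: [0.5, 0.3, -0.8]
grip_width: 0.458
grasp_force: 31.0
```

Run:
```python
from meas import *
np.set_printoptions(precision=4)
o=manip.get_obs();print(o['position'],o['joint_pos'],o['grip_width'])
c=cam('wrist');save(c,'w10'); 
a=(proj('w10',[[.4305,.0943,.02]])[0]).astype(int); print(a)
x0,y0=max(0,a[0]-75),max(0,a[1]-75); print('origin',x0,y0)
cv2.imwrite('pics/w10c.png',cv2.convertScaleAbs(cv2.resize(c['image'][y0:y0+150,x0:x0+150],None,fx=4,fy=4,interpolation=3),alpha=1.5))
```

```text
[0.4305 0.0311 0.1293] [ 0.9393  0.0881 -1.1284  2.0251  0.088   1.0814 -0.1948] 0.45784339347535863
[321 118]
origin 246 43
```

View pics/w10c.png

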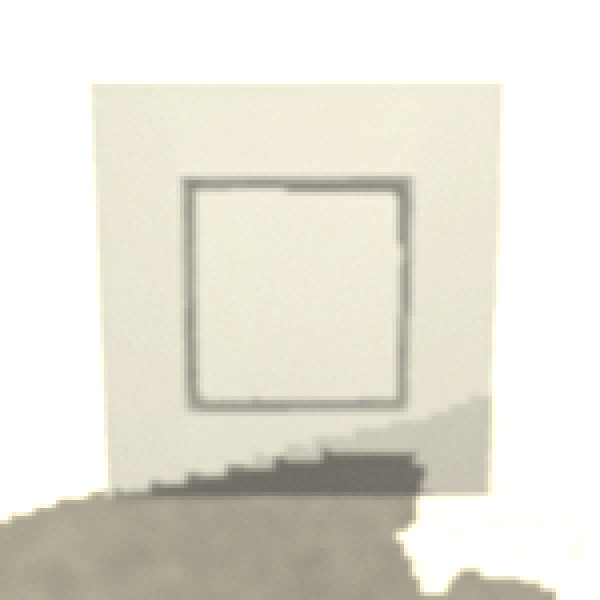

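Run:
```python
from meas import *; from fit import px,fit
np.set_printoptions(precision=4)
s=lambda h:[[-h,h,20],[h,h,20],[h,-h,20],[-h,-h,20]]
A=px([(182,177),(411,177),(407,410),(187,410)],246,43);B=px([(92,84),(502,84),(490,494),(109,494)],246,43)
# which world corner is each pixel
print(onz('w10',A,.02)[:,:2],onz('w10',B,.02)[:,:2], onz('w10',A,.02).mean(0),onz('w10',B,.02).mean(0))
o=manip.get_obs(); Rm=R.from_quat(o['ee_rot']).as_matrix(); print('tcp',o['position'],Rm[:,1])
z=np.load('pics/w9.npz')
hov=onz('w9',[proj('w9',[[.7003,.0794,.016]])[0]],.016)
# dot in tool frame at grasp
R9=down(np.degrees(2*np.arctan2(.868,.496))-90); print('yaw grasp',np.degrees(2*np.arctan2(.868,.496))-90)
```

```text
[[0.4063 0.117 ]
 [0.4505 0.1186]
 [0.4524 0.074 ]
 [0.4077 0.0724]] [[0.389  0.133 ]
 [0.4667 0.1357]
 [0.4706 0.0574]
 [0.3918 0.0546]] [0.4292 0.0955 0.02  ] [0.4295 0.0952 0.02  ]
tcp [0.4304 0.0312 0.1291] [ 0.9994  0.0346 -0.0018]
yaw grasp 30.510237406115564
```

Emit:
{"fn": "step_arm", "kwargs": {
  "moves": [
    [0.7,-2,40,0,0,0,0],
    [0.7,-2,63,-30,0,0,0],
    [0.7,-2,63,-60,0,0,0],
    [0.7,-2,63,-85,0,0,0],
    [0.7,-2,63,-97,0,0,0],
    [0.7,-2,63,-99,0,0,0],
    [0.7,-2,63,-99,0,0,0],
    [0.7,-2,63,-99,0,0,0]
  ]
}}

```text
clock: 24.95
position: [0.4286, 0.0933, 0.0312]
ee_rot: [0.695, 0.719, -0.0, 0.0]
ft_force: [0.2, 0.1, -1.0]
grip_width: 0.459
grasp_force: 31.0
```

Run:
```python
from meas import *
np.set_printoptions(precision=4)
delta([.4287,.0945,.0295],down(2.1)); print(manip.get_obs()['ft_force'])
```

```text
shift mm [ 0.1  1.2 -1.7] rot [0.001 0.    0.004] deg 0.2 t 24.95
[ 0.22    0.1033 -0.9716]
```

Emit:
{"fn": "step_arm", "kwargs": {
  "moves": [
    [0.7,0,1,-3,0,0,0.003],
    [0.7,0,1,-6,0,0,0.003],
    [0.7,0,1,-8,0,0,0.003],
    [0.7,0,1,-8,0,0,0.003]
  ]
}}

```text
clock: 25.35
position: [0.4276, 0.0941, 0.0221]
ee_rot: [0.694, 0.72, -0.001, -0.0]
ft_force: [-0.4, 1.0, -0.5]
grip_width: 0.458
grasp_force: 31.0
```

Emit:
{"fn": "step_arm", "kwargs": {
  "moves": [
    [0.7,0,0,-1,0,0,0],
    [0.7,0,0,-2,0,0,0],
    [0.7,0,0,-2.5,0,0,0],
    [0.7,0,0,-2.5,0,0,0]
  ]
}}

```text
clock: 25.75
position: [0.4277, 0.0942, 0.0197]
ee_rot: [0.694, 0.72, -0.001, -0.0]
ft_force: [1.0, -0.3, -1.0]
grip_width: 0.459
grasp_force: 31.0
```

Emit:
{"fn": "step_arm", "kwargs": {
  "moves": [
    [0.5,0,0,0,0,0,0],
    [0.4,0,0,0,0,0,0],
    [0.3,0,0,0,0,0,0],
    [0.2,0,0,10,0,0,0],
    [0.2,0,0,40,0,0,0],
    [0,0,0,80,0,0,0],
    [0,0,0,120,0,0,0],
    [0,0,-10,130,0,0,0],
    [0,0,-60,130,0,0,0],
    [0,0,-60,130,0,0,0]
  ]
}}

```text
clock: 26.75
position: [0.4279, 0.0287, 0.1504]
ee_rot: [0.697, 0.717, -0.002, 0.001]
ft_force: [-0.2, 0.0, -0.9]
grip_width: 1.002
grasp_force: 0.0
```

Run:
```python
from meas import *
np.set_printoptions(precision=4)
c=cam('wrist');save(c,'w11');p=proj('w11',[[.4285,.0945,.030]])[0];print(p)
stdpose('w11',[.4285,.0945,.030],.030)
c=cam('top');save(c,'top11'); x0,y0=p.astype(int)-75
w=cv2.resize(c['image'][150:350,130:430],(600,400),interpolation=3)
b=cv2.resize(cv2.imread('pics/w11.png')[max(0,y0):max(0,y0)+150,x0:x0+75+75],(200,200))
cv2.imwrite('pics/m11.png',np.hstack([w,np.vstack([b,b])]))
o=manip.get_obs();q=o['joint_pos'];print(q,o['position'])
# scanner
for yaw in (2.8,-177.2):
    for x in(-.0125,):
        th=np.radians(92.8); g=np.array([.4427+x*np.cos(th),-.1084+x*np.sin(th)]); Rm=down(yaw); Q,*e=ik([*g,.047],Rm,q,6); print(yaw,g,Q,e)
```

```text
[321.8226 113.9846]
dot [[0.4287 0.0953 0.03  ]] rect [0.4274 0.0943 0.03  ] [np.float64(70.6), np.float64(70.8), np.float64(76.2), np.float64(70.7)] [np.float64(1.8), np.float64(4.1), np.float64(1.7), np.float64(89.5)] 8055
[ 1.0089  0.0363 -1.1812  2.0057  0.0388  1.1238 -0.1555] [0.4277 0.0332 0.1502]
2.8 [ 0.4433 -0.1209] [ 1.0485  0.3174 -0.9649  2.0402  0.3228  0.9419 -0.0376] [np.float64(0.0017897718478384955), np.float64(3.879460843523983e-06), np.float64(0.37980132869752214)]
-177.2 [ 0.4433 -0.1209] [-0.8505  0.3386  1.1561  2.1233 -0.3936  0.9164 -2.5613] [np.float64(0.04554956643602594), np.float64(0.0004245105556073619), np.float64(0.03869644757723201)]
```

View pics/m11.png

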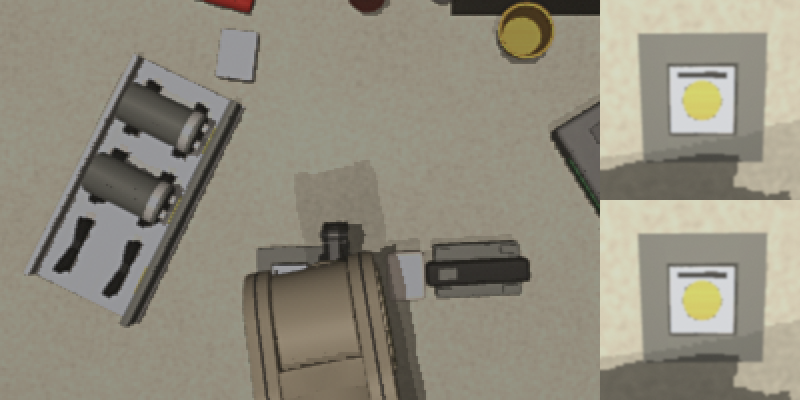

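Run:
```python
from meas import *; from fit import px
np.set_printoptions(precision=4)
g=cv2.cvtColor(cv2.imread('pics/top0.png'),cv2.COLOR_BGR2GRAY)
x0,y0=338,262; s=cv2.resize(g[y0:310,x0:404],None,fx=4,fy=4,interpolation=3)
m=(s<48).astype(np.uint8); n,l,st,ce=cv2.connectedComponentsWithStats(m); k=1+np.argmax(st[1:,4]); cn=max(cv2.findContours((l==k).astype(np.uint8),0,2)[0],key=cv2.contourArea); r=cv2.minAreaRect(cn)
b=px(cv2.boxPoints(r),x0,y0); W=onz('top0',b,.069); print(W,W.mean(0),[np.linalg.norm(W[i]-W[i-1]) for i in range(4)],[np.degrees(np.arctan2(*(W[i]-W[i-1])[1::-1])) for i in range(4)])
# rest from crop corners (lip tops .057 / block top .045)
b=lambda p:px(p,260,160)
print('rest',onz('top0',b([(347,446),(517,441),(521,548),(353,553)]),.055),onz('top0',b([(347,446),(517,441),(521,548),(353,553)]),.055).mean(0))
c=cam('top');save(c,'top12')
delta([.443,-.121,.16],down(2.8))
```

```text
[[ 0.4547 -0.0624  0.069 ]
 [ 0.4623 -0.1809  0.069 ]
 [ 0.4325 -0.1825  0.069 ]
 [ 0.4249 -0.0643  0.069 ]] [ 0.4436 -0.1225  0.069 ] [np.float64(0.029860509037858005), np.float64(0.11874346297796777), np.float64(0.02984292210893564), np.float64(0.1184440796325422)] [np.float64(3.6481485586312647), np.float64(-86.33035990979042), np.float64(-176.92666748892665), np.float64(93.67892835126942)]
rest [[ 0.4755 -0.0734  0.055 ]
 [ 0.478  -0.1718  0.055 ]
 [ 0.4168 -0.1731  0.055 ]
 [ 0.4143 -0.0764  0.055 ]] [ 0.4462 -0.1237  0.055 ]
shift mm [  15.3 -155.3    9.9] rot [ 0.001 -0.001  0.013] deg 0.8 t 26.9
```

Emit:
{"fn": "step_arm", "kwargs": {
  "moves": [
    [0.1,5,-50,10,0,0,0.013],
    [0.1,10,-100,10,0,0,0.013],
    [0.1,16,-154,10,0,0,0.013],
    [0.1,16,-154,-10,0,0,0.013],
    [0.1,16,-154,-40,0,0,0.013],
    [0.1,16,-154,-70,0,0,0.013],
    [0.1,16,-154,-70,0,0,0.013]
  ],
  "grip_force": 60
}}

```text
clock: 27.6
position: [0.4418, -0.1177, 0.0769]
ee_rot: [0.689, 0.725, -0.001, -0.003]
ft_force: [-0.9, 0.3, -0.1]
grip_width: 0.902
grasp_force: 0.0
```

Run:
```python
from meas import *
np.set_printoptions(precision=4)
c=cam('wrist');save(c,'w13'); g=cv2.cvtColor(c['image'],cv2.COLOR_BGR2GRAY)
P=proj('w13',[[.4435,-.120,.069],[.4435,-.08,.069],[.4435,-.04,.069]]); print(P)
u,v=P[1].astype(int); print(g[v,u-60:u+60:3]); u,v=P[2].astype(int); print(g[v,max(0,u-90):u+90:4])
delta([.4435,-.120,.049],down(2.7)); print(manip.get_obs()['joint_pos'])
```

```text
[[320.801  249.0451]
 [325.0929 175.4156]
 [330.0358  90.6504]]
[112 100 116 131 132 131 130  92 120  69  60  65  66  68 130 132 134 133
 132 133 133 133  76  70  68  62  59 120 133  87  83 134 134 134 133 131
 134 196 192 195]
[227 226 228 226 228 210 224 229 234 234 234 234 234 234 234 234 234 234
 234 234 234 234 235 234 234 234 234 234 234 234 234 233 233 224 180 221
 221 223 222 225 226 226 225 223 224]
shift mm [  0.4  -2.1 -30. ] rot [-0.002 -0.004 -0.005] deg 0.4 t 27.65
[ 1.0837  0.2597 -0.9973  2.0135  0.2564  1.0045  0.0131]
```

Emit:
{"fn": "step_arm", "kwargs": {
  "moves": [
    [0.1,-1,-2,-10,-0.002,-0.004,0.002],
    [0.1,-1,-2,-22,-0.002,-0.004,0.002],
    [0.1,-1,-2,-28,-0.002,-0.004,0.002],
    [0.1,-1,-2,-28,-0.002,-0.004,0.002],
    [0.4,-1,-2,-28,-0.002,-0.004,0.002],
    [0.6,-1,-2,-28,-0.002,-0.004,0.002],
    [0.85,-1,-2,-28,-0.002,-0.004,0.002],
    [0.85,-1,-2,-28,-0.002,-0.004,0.002],
    [0.85,-1,-2,-28,-0.002,-0.004,0.002]
  ],
  "grip_force": 60
}}

```text
clock: 28.55
position: [0.4431, -0.1219, 0.0523]
ee_rot: [0.689, 0.725, -0.0, 0.002]
ft_force: [-1.1, 0.2, 5.2]
grip_width: 0.316
grasp_force: 59.8
```

Run:
```python
from meas import *
np.set_printoptions(precision=4)
o=manip.get_obs(); print(o['position'],o['ee_rot'],o['grip_width']*85,o['ft_force'])
np.savez('scan.npz',p=o['position'],r=o['ee_rot'])
# label refine: w5 label px approx (245,184); top crop estimate; triangulate with top0
A=ray('w5',[(184/.75,138/.75)]); B=ray('top0',[((133+205+258+187)/16-.375+400,(182+142+230+267)/16-.375+170)])
def tri(a,b):
    o1,d1=a[0],a[1][0];o2,d2=b[0],b[1][0]; M=np.c_[d1,-d2]; s=np.linalg.lstsq(M,o2-o1,rcond=None)[0]; p,q=o1+s[0]*d1,o2+s[1]*d2; return (p+q)/2,np.linalg.norm(p-q)
print('label',tri(A,B))
A=ray('w5',[(40/.75,194/.75)]);B=ray('top0',[(332.5/4-.5+400,443.5/4-.5+170)]); print('lever tip',tri(A,B))
```

```text
[ 0.4431 -0.1219  0.0523] [ 0.6888  0.7249 -0.0001  0.0023] 26.864469993817032 [-1.0769  0.1526  5.2124]
label (array([ 0.5904, -0.3065,  0.0786]), np.float64(0.0018700151059661437))
lever tip (array([ 0.4585, -0.358 ,  0.1509]), np.float64(0.00018692504277487726))
```

```bash
cat > scan.py <<'E'
from meas import *
np.set_printoptions(precision=3,suppress=True)
z=np.load('scan.npz'); p0=z['p']; R0=R.from_quat(z['r'])
sx=np.array([np.cos(np.radians(93)),np.sin(np.radians(93)),0]); wo=.0815*sx+[0,0,.033-p0[2]]   # window from TCP at pick, world
n=np.array([np.sin(np.radians(24))*np.cos(np.radians(121.5)),np.sin(np.radians(24))*np.sin(np.radians(121.5)),np.cos(np.radians(24))])
Lb=np.array([.590,-.3065,.079])
def target(yaw,d):
    ax=np.cross([0,0,1],n);ax/=np.linalg.norm(ax); T=R.from_rotvec(ax*np.radians(24))*R.from_euler('z',yaw,degrees=True)
    return Lb+d*n-T.apply(wo),(T*R0).as_matrix()
E
python3 - <<'E'
from scan import *
q=manip.get_obs()['joint_pos'];print(q)
for yaw in(-60,-30,0,30):
    t,Rm=target(yaw,.062); Q,*e=ik(t,Rm,q,6); print(yaw,t,Q,e)
    delta(t,Rm)
E
```

```text
[ 1.057  0.304 -0.97   2.039  0.313  0.947 -0.026]
-60 [ 0.504 -0.323  0.154] [ 1.046  0.169 -0.75   1.94   0.54   0.817 -0.999] [np.float64(0.0037721857220727), np.float64(5.7853800853664394e-05), np.float64(0.479810558323452)]
shift mm [  61.2 -200.6  101.8] rot [-0.209 -0.385 -1.031] deg 64.2 t 28.55
-30 [ 0.534 -0.348  0.171] [ 1.058  0.245 -0.768  1.834  0.581  0.871 -0.462] [np.float64(0.001971848943398441), np.float64(2.8861843519079787e-05), np.float64(0.5858569324719318)]
shift mm [  90.7 -225.8  118.3] rot [-0.292 -0.307 -0.516] deg 38.2 t 28.55
0 [ 0.574 -0.354  0.182] [ 1.039  0.336 -0.808  1.724  0.653  0.944  0.02 ] [np.float64(0.0014942123545595857), np.float64(1.2422581678073576e-05), np.float64(0.662298925869762)]
shift mm [ 130.6 -232.5  130.1] rot [-0.357 -0.219  0.   ] deg 24.0 t 28.55
30 [ 0.613 -0.341  0.186] [ 0.994  0.421 -0.854  1.638  0.733  1.014  0.472] [np.float64(0.0021679834025071236), np.float64(2.1016410647196067e-05), np.float64(0.6160053541582388)]
shift mm [ 170.3 -218.7  134.1] rot [-0.406 -0.12   0.516] deg 38.2 t 28.55
```

Run:
```python
from scan import *
for d in(.062,.112):
    t,Rm=target(28.5,d); delta(t,Rm)
```

```text
shift mm [ 168.5 -219.8  134.1] rot [-0.404 -0.125  0.49 ] deg 37.1 t 28.55
shift mm [ 157.9 -202.5  179.8] rot [-0.404 -0.125  0.49 ] deg 37.1 t 28.55
```

Emit:
{"fn": "step_arm", "kwargs": {
  "moves": [
    [0.85,0,0,10,0,0,0],
    [0.85,0,0,30,0,0,0],
    [0.85,0,0,60,0,0,0],
    [0.85,0,0,100,0,0,0],
    [0.85,0,0,140,0,0,0],
    [0.85,0,0,180,0,0,0],
    [0.85,0,0,180,0,0,0]
  ]
}}

```text
clock: 29.25
position: [0.4451, -0.1219, 0.2368]
ee_rot: [0.689, 0.725, 0.001, 0.006]
ft_force: [0.2, -0.1, -1.3]
grip_width: 0.311
grasp_force: 59.5
```

Emit:
{"fn": "step_arm", "kwargs": {
  "moves": [
    [0.85,15,-20,5,-0.05,-0.015,0.06],
    [0.85,35,-45,5,-0.1,-0.03,0.12],
    [0.85,60,-70,5,-0.16,-0.05,0.2],
    [0.85,85,-100,5,-0.23,-0.07,0.28],
    [0.85,110,-130,5,-0.3,-0.09,0.36],
    [0.85,135,-165,5,-0.36,-0.11,0.44],
    [0.85,158,-202,0,-0.404,-0.125,0.49],
    [0.85,158,-202,0,-0.404,-0.125,0.49],
    [0.85,158,-202,0,-0.404,-0.125,0.49]
  ]
}}

```text
clock: 30.15
position: [0.6001, -0.3238, 0.2302]
ee_rot: [0.479, 0.853, -0.101, 0.182]
ft_force: [0.0, 0.0, -2.1]
grip_width: 0.311
grasp_force: 59.6
```

Run:
```python
from scan import *
t,Rm=target(28.5,.062); delta(t,Rm); print(manip.get_obs()['joint_pos'])
# verify scanner in gripper: project model into wrist view, look for head corners
c=cam('wrist');save(c,'w14'); o=manip.get_obs(); Rr=R.from_quat(o['ee_rot'])*R0.inv()
sy=np.cross([0,0,1],sx)
def W(x,y,zz): return o['position']+Rr.apply((x+.014)*sx+y*sy+np.array([0,0,.045+zz-p0[2]]))
P=proj('w14',[W(.045,.028,.024),W(.045,-.028,.024),W(.09,-.028,.024),W(.09,.028,.024)]); print(P)
g=cv2.cvtColor(c['image'],cv2.COLOR_BGR2GRAY); m=(g>190).astype(np.uint8); nn,l,st,ce=cv2.connectedComponentsWithStats(m); ctr=P.mean(0).astype(int); k=l[ctr[1],ctr[0]]; print(g[ctr[1],ctr[0]],k,st[k],ce[k],P.mean(0))
cn=max(cv2.findContours((l==k).astype(np.uint8),0,2)[0],key=cv2.contourArea); print(cv2.boxPoints(cv2.minAreaRect(cn)))
```

```text
shift mm [ 11.5 -18.  -43.8] rot [-0.003 -0.003  0.001] deg 0.2 t 30.15
[ 1.08   0.371 -0.969  1.626  0.698  1.092  0.469]
[[248.856 134.784]
 [389.886 134.622]
 [397.721   6.119]
 [240.65    6.144]]
129 0 [     0      0    640    400 189136] [362.801 211.025] [319.278  70.417]
[[ -0.   0.]
 [639.   0.]
 [639. 399.]
 [  0. 399.]]
```

Run:
```python
from scan import *
g=cv2.cvtColor(cv2.imread('pics/w14.png'),cv2.COLOR_BGR2GRAY)
print('row70',[(u,int(g[70,u])) for u in list(range(225,270,3))+list(range(375,420,3))]); print('col290',[(v,int(g[v,290])) for v in range(0,170,5)]); print('row 110',[(u,int(g[110,u])) for u in list(range(235,262,3))+list(range(380,402,3))])
```

```text
row70 [(225, 150), (228, 133), (231, 89), (234, 91), (237, 91), (240, 91), (243, 90), (246, 88), (249, 108), (252, 149), (255, 154), (258, 162), (261, 167), (264, 168), (267, 167), (375, 132), (378, 131), (381, 127), (384, 125), (387, 117), (390, 199), (393, 198), (396, 198), (399, 207), (402, 206), (405, 197), (408, 198), (411, 205), (414, 201), (417, 200)]
col290 [(0, 86), (5, 87), (10, 88), (15, 88), (20, 125), (25, 129), (30, 131), (35, 131), (40, 131), (45, 131), (50, 130), (55, 133), (60, 132), (65, 130), (70, 130), (75, 135), (80, 166), (85, 166), (90, 132), (95, 131), (100, 134), (105, 129), (110, 128), (115, 129), (120, 127), (125, 119), (130, 109), (135, 95), (140, 70), (145, 52), (150, 53), (155, 52), (160, 54), (165, 56)]
row 110 [(235, 149), (238, 149), (241, 148), (244, 148), (247, 147), (250, 146), (253, 138), (256, 152), (259, 158), (380, 129), (383, 125), (386, 143), (389, 226), (392, 225), (395, 227), (398, 227), (401, 222)]
```

Emit:
{"fn": "step_arm", "kwargs": {
  "moves": [
    [0.85,6,-9,-15,-0.003,-0.003,0],
    [0.85,11,-18,-35,-0.003,-0.003,0],
    [0.85,11.5,-18,-44,-0.003,-0.003,0],
    [0.85,11.5,-18,-44,-0.003,-0.003,0],
    [0.85,11.5,-18,-44,-0.003,-0.003,0],
    [0.85,11.5,-18,-44,-0.003,-0.003,0]
  ]
}}

```text
clock: 30.8
position: [0.6127, -0.3412, 0.1892]
ee_rot: [0.478, 0.853, -0.102, 0.186]
ft_force: [0.3, 0.2, -2.5]
grip_width: 0.311
grasp_force: 59.6
```

Run:
```python
from scan import *
t,Rm=target(28.5,.062); delta(t,Rm)
```

```text
shift mm [-1.1 -0.6 -2.8] rot [ 0.004  0.003 -0.   ] deg 0.3 t 30.8
```

Emit:
{"fn": "step_arm", "kwargs": {
  "moves": [
    [0.85,0,0,0,0,0,0],
    [0.85,0,0,0,0,0,0],
    [0.85,0,0,0,0,0,0],
    [0.85,0,0,0,0,0,0],
    [0.85,0,0,0,0,0,0],
    [0.85,0,0,0,0,0,0],
    [0.85,0,0,0,0,0,0],
    [0.85,0,0,0,0,0,0],
    [0.85,0,0,0,0,0,0],
    [0.85,0,0,0,0,0,0]
  ]
}}

```text
clock: 31.8
position: [0.6122, -0.3418, 0.1877]
ee_rot: [0.478, 0.853, -0.102, 0.185]
ft_force: [-0.5, -1.1, -1.8]
grip_width: 0.315
grasp_force: 59.6
```

Emit:
{"fn": "step_arm", "kwargs": {
  "moves": [
    [0.85,0,0,0,0,0,0],
    [0.85,0,0,0,0,0,0],
    [0.85,0,0,0,0,0,0],
    [0.85,0,0,0,0,0,0],
    [0.85,0,0,0,0,0,0],
    [0.85,0,0,0,0,0,0],
    [0.85,0,0,0,0,0,0],
    [0.85,0,0,0,0,0,0],
    [0.85,0,0,0,0,0,0],
    [0.85,0,0,0,0,0,0]
  ]
}}

```text
clock: 32.8
position: [0.6122, -0.3418, 0.1878]
ee_rot: [0.478, 0.853, -0.102, 0.185]
ft_force: [-0.3, 0.2, -1.6]
grip_width: 0.309
grasp_force: 59.6
```

Run:
```python
from scan import *
delta(p0+[0,0,.15],R0.as_matrix())
```

```text
shift mm [-169.1  219.8   14.5] rot [ 0.407  0.126 -0.49 ] deg 37.2 t 32.8
```

Emit:
{"fn": "step_arm", "kwargs": {
  "moves": [
    [0.85,-5,8,25,0,0,0],
    [0.85,-12,18,55,0.03,0.01,-0.04],
    [0.85,-35,45,60,0.1,0.03,-0.12],
    [0.85,-60,80,60,0.17,0.05,-0.2],
    [0.85,-90,115,60,0.25,0.08,-0.29],
    [0.85,-115,150,55,0.32,0.1,-0.37],
    [0.85,-145,190,40,0.38,0.12,-0.45],
    [0.85,-169,220,15,0.407,0.126,-0.49],
    [0.85,-169,220,15,0.407,0.126,-0.49],
    [0.85,-169,220,15,0.407,0.126,-0.49]
  ]
}}

```text
clock: 33.8
position: [0.4428, -0.122, 0.2027]
ee_rot: [0.689, 0.725, -0.001, 0.003]
ft_force: [0.5, 0.3, -0.9]
grip_width: 0.312
grasp_force: 59.8
```

Run:
```python
from scan import *
delta(p0+[0,0,.02],R0.as_matrix())
```

```text
shift mm [   0.4    0.  -130.4] rot [ 0.003 -0.    -0.   ] deg 0.2 t 33.8
```

Emit:
{"fn": "step_arm", "kwargs": {
  "moves": [
    [0.85,0,0,-35,0,0,0],
    [0.85,0,0,-75,0,0,0],
    [0.85,0,0,-110,0,0,0],
    [0.85,0,0,-130,0,0,0],
    [0.85,0,0,-140,0,0,0],
    [0.85,0,0,-146,0,0,0],
    [0.85,0,0,-149,0,0,0],
    [0.85,0,0,-149.5,0,0,0],
    [0.85,0,0,-149.5,0,0,0],
    [0.85,0,0,-149.5,0,0,0]
  ]
}}

```text
clock: 34.8
position: [0.4437, -0.1221, 0.0539]
ee_rot: [0.689, 0.725, -0.0, 0.003]
ft_force: [0.5, 0.7, -1.0]
grip_width: 0.311
grasp_force: 59.8
```

Run:
```python
from scan import *
delta(p0,R0.as_matrix()); print(manip.get_obs()['ft_force'])
```

```text
shift mm [-0.5  0.2 -1.6] rot [0.001 0.001 0.001] deg 0.1 t 34.8
[ 0.478  0.682 -0.968]
```

Emit:
{"fn": "step_arm", "kwargs": {
  "moves": [
    [0.85,0,0,-1,0,0,0],
    [0.85,0,0,-2,0,0,0],
    [0.85,0,0,-2,0,0,0],
    [0.6,0,0,-2,0,0,0],
    [0.4,0,0,-2,0,0,0],
    [0.2,0,0,-1,0,0,0],
    [0.1,0,0,0,0,0,0],
    [0.1,0,0,0,0,0,0]
  ]
}}

```text
clock: 35.6
position: [0.4433, -0.1218, 0.0533]
ee_rot: [0.689, 0.725, -0.0, 0.003]
ft_force: [0.7, -0.4, 0.1]
grip_width: 0.898
grasp_force: 0.0
```

Emit:
{"fn": "step_arm", "kwargs": {
  "moves": [
    [0.1,0,0,15,0,0,0],
    [0.1,0,0,40,0,0,0],
    [0.1,0,0,80,0,0,0],
    [0.1,0,0,120,0,0,0],
    [0.1,0,0,160,0,0,0],
    [0.5,0,0,190,0,0,0],
    [1,0,0,200,0,0,0],
    [1,0,0,200,0,0,0],
    [1,0,0,200,0,0,0]
  ]
}}

```text
clock: 36.5
position: [0.4427, -0.1218, 0.2521]
ee_rot: [0.689, 0.725, -0.0, 0.002]
ft_force: [0.1, -0.3, -0.8]
grip_width: 0.218
grasp_force: 0.0
```

Run:
```python
from scan import *
c=cam('side');save(c,'side15'); a=cv2.imread('pics/side0.png').astype(int);b=c['image'].astype(int)
def d(x0,y0,x1,y1): return round(float(np.abs(a-b)[y0:y1,x0:x1].max(2).mean()),1)
print('scanner',d(355,185,405,245),'cup',d(296,155,326,185),'tin',d(250,238,282,265),'ref',d(420,230,470,290))
c=cam('top');save(c,'top15');a=cv2.imread('pics/top0.png').astype(int);b=c['image'].astype(int); print('head',d(318,270,345,305))
o=manip.get_obs();q=o['joint_pos'];print(q,o['position'])
# lever geometry
th=np.radians(-58.5); tx=np.array([np.cos(th),np.sin(th)]);ty=np.array([-tx[1],tx[0]])
T=np.array([.542,-.3493]); tip=np.array([.4585,-.358]); print('tip in tester',(tip-T)@tx,(tip-T)@ty)
for yaw in(31.5,-58.5,-148.5,121.5):
    Q,*e=ik([.44,-.33,.13],down(yaw),q,6); print(yaw,Q,e)
```

```text
scanner 23.4 cup 4.4 tin 8.8 ref 42.0
head 9.1
[ 1.311 -0.002 -1.116  1.802 -0.     1.338  0.246] [ 0.443 -0.122  0.252]
tip in tester -0.03621066072390115 -0.07574119123659546
31.5 [ 1.364  0.414 -0.971  1.747  0.368  1.177  0.838] [np.float64(0.0017456567273521674), np.float64(1.7312655817314215e-05), np.float64(0.49880155929765035)]
-58.5 [ 1.191  0.34  -0.742  1.755  0.25   1.144 -0.648] [np.float64(0.0032333479565762337), np.float64(3.902730245971676e-05), np.float64(0.6653860452454263)]
-148.5 [ 1.045  0.302 -0.564  1.762  0.177  1.129 -2.166] [np.float64(0.005935785577229463), np.float64(9.53193562005301e-05), np.float64(0.4344639228571907)]
121.5 [ 1.526  0.55  -1.226  1.741  0.545  1.247  2.284] [np.float64(0.004159966639814004), np.float64(6.391900856770474e-05), np.float64(0.24432914933752747)]
```

Run:
```python
from scan import *
th=np.radians(-58.5); tx=np.array([np.cos(th),np.sin(th)]);ty=np.array([-tx[1],tx[0]]);T=np.array([.542,-.3493])
f=lambda x:T+tx*x+ty*-.0757
print(tx,[f(x) for x in(-.085,-.05,0,.02)])
delta([*f(-.085),.25],down(31.5));delta([*f(-.085),.12],down(31.5))
```

```text
[ 0.522 -0.853] [array([ 0.433, -0.316]), array([ 0.451, -0.346]), array([ 0.477, -0.389]), array([ 0.488, -0.406])]
shift mm [  -9.5 -194.7   -1.8] rot [0.002 0.002 0.499] deg 28.6 t 36.6
shift mm [  -9.5 -194.7 -131.8] rot [0.002 0.002 0.499] deg 28.6 t 36.6
```

Emit:
{"fn": "step_arm", "kwargs": {
  "moves": [
    [1,-2,-40,0,0,0,0.14],
    [1,-5,-85,0,0,0,0.28],
    [1,-8,-130,0,0,0,0.4],
    [1,-10,-175,0,0,0,0.5],
    [1,-10,-195,-20,0,0,0.5],
    [1,-10,-195,-55,0,0,0.5],
    [1,-10,-195,-95,0,0,0.5],
    [1,-10,-195,-125,0,0,0.5],
    [1,-10,-195,-132,0,0,0.5],
    [1,-10,-195,-132,0,0,0.5]
  ]
}}

```text
clock: 37.6
position: [0.4327, -0.316, 0.1201]
ee_rot: [0.488, 0.873, 0.001, 0.001]
ft_force: [0.3, -0.3, 0.3]
grip_width: -0.003
grasp_force: 0.0
```

Emit:
{"fn": "step_arm", "kwargs": {
  "moves": [
    [1,5,-8,0,0,0,0],
    [1,11,-17,0,0,0,0],
    [1,16,-26,0,0,0,0],
    [1,21,-34,0,0,0,0],
    [1,26,-43,0,0,0,0],
    [1,31,-51,0,0,0,0],
    [1,37,-60,0,0,0,0],
    [1,42,-68,0,0,0,0]
  ]
}}

```text
clock: 38.4
position: [0.4757, -0.3856, 0.1211]
ee_rot: [0.488, 0.873, 0.001, 0.002]
ft_force: [0.3, 1.2, -0.2]
grip_width: -0.002
grasp_force: 0.8
```

Emit:
{"fn": "step_arm", "kwargs": {
  "moves": [
    [1,3,-4,0,0,0,0],
    [1,5,-8,0,0,0,0],
    [1,7,-12,0,0,0,0],
    [1,8,-13,0,0,0,0]
  ]
}}

```text
clock: 38.8
position: [0.4827, -0.3966, 0.1209]
ee_rot: [0.488, 0.873, 0.001, 0.001]
ft_force: [-7.7, 8.0, 3.3]
grip_width: -0.0
grasp_force: 5.4
```

Run:
```python
from scan import *
c=cam('side');save(c,'side16');c=cam('wrist');save(c,'w16')
print(manip.get_obs()['ft_force'])
```

```text
[-3.995  5.796  2.274]
```

Emit:
{"fn": "step_arm", "kwargs": {
  "moves": [
    [1,1.5,-2.5,0,0,0,0],
    [1,3,-5,0,0,0,0],
    [1,3,-5,0,0,0,0],
    [1,3,-5,0,0,0,0]
  ]
}}

```text
clock: 39.3
position: [0.4833, -0.3974, 0.1204]
ee_rot: [0.487, 0.873, 0.002, -0.004]
ft_force: [-21.5, 23.4, 14.8]
grip_width: -0.003
grasp_force: 16.7
```

Emit:
{"fn": "step_arm", "kwargs": {
  "moves": [
    [1,-8,12,0,0,0,0],
    [1,-25,40,0,0,0,0],
    [1,-45,75,10,0,0,0],
    [1,-50,85,50,0,0,0],
    [1,-55,100,100,0,0,0],
    [1,-55,145,140,0,0,0],
    [0.7,-55,195,150,0,0,0],
    [0.7,-60,240,150,0,0,0],
    [0.7,-60,260,150,0,0,0]
  ]
}}

```text
clock: 40.2
position: [0.4269, -0.1389, 0.2721]
ee_rot: [0.487, 0.874, -0.001, 0.004]
ft_force: [-0.1, 0.3, 0.3]
grip_width: 0.299
grasp_force: 0.0
```

Run:
```python
from scan import *
print(manip.get_obs()['position'])
th=np.radians(-58.5); tx=np.array([np.cos(th),np.sin(th)]);ty=np.array([-tx[1],tx[0]]);T=np.array([.542,-.3493])
c=cam('top');save(c,'top17');c=cam('side');save(c,'side17')
tip=lambda a:[*(T+tx*(.002+.08*np.sin(a))+ty*-.0757),.081+.08*np.cos(a)]
for im,ref in(('top17','top0'),('side17','side0')):
    g=cv2.cvtColor(cv2.imread(f'pics/{im}.png'),cv2.COLOR_BGR2GRAY)
    g0=cv2.cvtColor(cv2.imread(f'pics/{ref}.png'),cv2.COLOR_BGR2GRAY)
    for a in(-.5,0,.3,.5,.6): p=proj(im,[tip(a)])[0]; u,v=p.astype(int); print(im,a,p,'mean before',g0[v-2:v+3,u-2:u+3].mean(),'now',g[v-2:v+3,u-2:u+3].mean())
    x0,y0=proj(im,[tip(0)])[0].astype(int)-30
    m=(g[y0:y0+60,x0:x0+60]<35).astype(np.uint8); n_,l,st,ce=cv2.connectedComponentsWithStats(m); print([(ce[i]+[x0,y0],st[i,4]) for i in range(1,n_) if st[i,4]>15])
```

```text
[ 0.427 -0.139  0.272]
top17 -0.5 [482.614 280.436] mean before 34.56 now 93.24
top17 0 [499.284 271.057] mean before 90.0 now 91.36
top17 0.3 [508.029 265.086] mean before 90.0 now 56.32
top17 0.5 [512.736 261.36 ] mean before 90.28 now 35.6
top17 0.6 [514.671 259.64 ] mean before 90.32 now 34.04
[(array([512.306, 261.403]), np.int32(72))]
side17 -0.5 [407.641 132.448] mean before 20.04 now 66.36
side17 0 [405.215 122.604] mean before 167.8 now 7.12
side17 0.3 [403.343 119.023] mean before 168.6 now 6.8
side17 0.5 [402.036 117.813] mean before 169.36 now 7.08
side17 0.6 [401.386 117.575] mean before 169.16 now 6.92
[(array([406.841, 118.495]), np.int32(1509))]
```

Emit:
{"fn": "step_arm", "kwargs": {
  "moves": [
    [0.7,0,-40,40,0,0,0],
    [0.7,0,-80,70,0,0,0],
    [0.7,0,-130,80,0,0,0],
    [0.7,-20,-180,80,0,0,0],
    [0.7,-40,-220,80,0,0,0],
    [0.7,-60,-250,80,0,0,0],
    [0.7,-60,-250,80,0,0,0],
    [0.7,-60,-250,80,0,0,0]
  ]
}}

```text
clock: 41.1
position: [0.3655, -0.3941, 0.3509]
ee_rot: [0.489, 0.872, 0.001, 0.002]
ft_force: [1.0, 1.6, 0.9]
grip_width: 0.302
grasp_force: 0.0
```

Run:
```python
from scan import *; from fit import px
c=cam('top');save(c,'top18');b=c['image'].astype(int);L=lambda n:cv2.imread(f'pics/{n}.png').astype(int)
def d(n,x0,y0,x1,y1): return round(float(np.abs(L(n)-b)[y0:y1,x0:x1].max(2).mean()),1)
print('rack vs top6',d('top6',145,175,255,315),'tin',d('top0',236,160,262,192),'cup',d('top0',376,148,410,184),'rest area',d('top0',320,265,400,305),'ref',d('top0',200,320,260,380))
g=b.astype(np.uint8); g=cv2.cvtColor(g,cv2.COLOR_BGR2GRAY); x0,y0=338,262; s=cv2.resize(g[y0:310,x0:404],None,fx=4,fy=4,interpolation=3)
m=(s<48).astype(np.uint8); n_,l,st,ce=cv2.connectedComponentsWithStats(m); k=1+np.argmax(st[1:,4]); cn=max(cv2.findContours((l==k).astype(np.uint8),0,2)[0],key=cv2.contourArea)
W=onz('top18',px(cv2.boxPoints(cv2.minAreaRect(cn)),x0,y0),.069); print(W,W.mean(0))
print(manip.get_obs()['position'])
```

```text
rack vs top6 9.9 tin 1.2 cup 1.4 rest area 5.7 ref 1.3
[[ 0.458 -0.063  0.069]
 [ 0.465 -0.181  0.069]
 [ 0.435 -0.182  0.069]
 [ 0.428 -0.064  0.069]] [ 0.446 -0.123  0.069]
[ 0.366 -0.393  0.351]
```

Run:
```python
from h import *
a=cv2.imread('pics/top6.png').astype(int);b=cv2.imread('pics/top18.png').astype(int)
d=np.abs(a-b).max(2)
for n,(x0,y0,x1,y1) in {'capA':(185,185,238,230),'capB':(168,220,222,262),'plate low':(150,262,200,300)}.items():
    ys,xs=np.where(d[y0:y1,x0:x1]>40); print(n,d[y0:y1,x0:x1].mean(),len(ys),(xs.min()+x0,xs.max()+x0,ys.min()+y0,ys.max()+y0) if len(ys) else '')
    # sub-pixel shift of the patch
    p=[cv2.cvtColor(i[y0:y1,x0:x1].astype(np.uint8),cv2.COLOR_BGR2GRAY).astype(np.float32) for i in(a,b)]; print(cv2.phaseCorrelate(*p))
```

```text
capA 5.4222222222222225 0 
((0.02415811092323139, 0.5022643518727001), 1.0010882930009943)
capB 5.264550264550264 0 
((-0.001501752713103599, 0.4916912530007558), 0.9973864011803772)
plate low 5.846315789473684 0 
((-0.008196245176598893, 0.018698196995995175), 0.9969457553625107)
```

```bash
python3 -c "
from workcell import manip
print(manip.hand_in())"
```

```text
the job is handed in; nothing more can be done
None
```

I handed the job in at about 41 s: both capacitors lie in saddles 1 and 2 with terminals to the bar, the standard is in its dock, the label was scanned for 2 s at a planned 6 cm (no camera check of the aim), the scanner is back on its rest (put back before the lever push), the lever is fully over, and the cup and tin did not move.

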